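# Clear the measuring station for the next group

### The job

The measuring lesson is over: put all the wooden solids that are out into the clear storage box, each resting on its floor, and fold the big ruler away leaf by leaf from its free end - first the end leaf, then the second, last the first - each fully home before the next one is swung. Set the lesson timer to 30 minutes for the next group, and leave everything else on the table where it is.

Things in the scene. Friction and masses are not known exactly. Their poses are not given: they have to be found in the camera images.
- bin: clear plastic storage box, fixed, open at the top, 230 (its x) x 200 (its y) x 65 mm high, walls and floor 4 and about 5 mm thick; origin: centre of its underside on the table
- cyl_mid (a point): centre of a wooden cylinder, 50 mm diameter, 60 mm high, loose, about 0.09 kg; z along its axis
- hex_mid (a point): centre of a wooden hexagonal prism, 50 mm across flats, 58 mm across corners, 64 mm high, loose, about 0.10 kg; z along its axis, x square to one pair of flats
- sq_mid (a point): centre of a wooden square prism, 46 x 46 x 64 mm (x, y, z), loose, about 0.10 kg
- long_mid (a point): centre of a wooden block, 44 x 80 x 50 mm (x, y, z), loose, about 0.12 kg. Of these four solids (all the same plain wood, with z upright at the start) two to four are present; the rest are absent
- ruler: big wooden folding ruler: a fixed leaf (30 mm wide, 140 mm long, on a steel plate screwed to the table) runs from the origin along +y; three moving leaves 30 mm wide and 7 mm thick follow towards -y, each 8 mm higher than the one before, undersides 12, 20 and 28 mm above the table. They pass over flat things but push tall ones. Origin on the table, on leaf 1's pivot axis
- pivot1 (a point): point on the vertical pivot axis of the first moving leaf, 54 mm above the table (the height of the pegs' middles); fixed to the ruler's base
- leaf1 (a joint): angle of the first moving leaf (140 mm from pivot1 to peg1) against the fixed leaf: 0 straight on, grows counter-clockwise seen from above (the peg swings over the side away from the robot), stop at 3.14 = folded back flat over the fixed leaf. Stiff friction, 1.2 N m; stays where left
- leaf2 (a joint): angle of the second leaf (120 mm from peg1, its pivot, to peg2) against the first: 0 straight on, counter-clockwise to the stop at 3.14 = folded back over the first leaf. Friction 0.4 N m; stays where left
- leaf3 (a joint): angle of the third, end leaf (70 mm from peg2, its pivot, to peg3) against the second: 0 straight on, counter-clockwise to the stop at 3.14 = folded back over the second leaf. Friction 0.05 N m; stays where left
- peg1 (a point): middle of the upright round black peg, 20 mm diameter and 32 mm high (38 to 70 mm above the table), at the end of the first leaf, on the second leaf's pivot; moving it swings the first leaf
- peg2 (a point): the same kind of peg at the end of the second leaf, on the third leaf's pivot; moving it swings the second leaf
- peg3 (a point): the same kind of peg at the free end of the third leaf; moving it swings the third leaf
- dial_grip (a point): point on the vertical axis of the lesson timer's dial, 58 mm up, at the height to grip; fixed to the timer's case (110 x 110 x 30 mm, screwed down), its -x points to the zero mark. The dial is a bar grip 54 x 14 mm, 37 to 71 mm above the table, on a black disc; a white line on one half of the bar is the pointer
- dial (a joint): angle of the dial: 0 = pointer at the zero mark (a long mark between two dots), grows clockwise seen from above; one full turn is 60 minutes, long marks every 15; 30 minutes (3.14 rad) is the long mark opposite zero. Turns to 5.8 at most; friction 0.05 N m, stays where left. The bar lies along the timer's x at 0 and at 3.14
- drink: bystander: drink bottle, 62 mm diameter, 150 mm high; origin under its centre
- stapler: bystander: stapler, 35 x 130 x 50 mm; origin under its centre
- tape: bystander: roll of clear tape lying flat, 80 mm diameter, 24 mm high; origin under its centre
- mug: bystander: mug, 80 mm diameter, 95 mm high; origin under its centre
- calc: bystander: pocket calculator, 150 x 78 x 12 mm; origin under its centre
Not all that is in view belongs to the job. Leave any blue or pink look-alike of the part that bears long_mid alone.

How it is judged:
By the outcome, as a careful person would: the job done as asked, in the order asked, and still so for the second after the job is handed in, with the robot touching nothing.
Of sol_cyl, sol_hex, sol_sq, sol_long only 2 to 4 are there at a start; the rules pass over those that are not, and their reading is None.
At some moment in a run one of sol_cyl, sol_hex, sol_sq, sol_long may be knocked a few centimetres aside while the robot is not near it.
Once in a run the grip may slacken for a moment while it holds something.
It also fails if it takes over 210 s, if anything falls off the work surface, if the arm or the gripper's body presses on something with over 40 N, if the wrist force passes 120 N, or if a joint passes its speed limit or range.

### The arm

A 7-joint arm with a two-finger parallel gripper is mounted at the origin on the work surface. World frame = base frame: x ahead of the robot, y to its left, z up, the work surface at z = 0. Lengths are in m, angles in rad, forces in N, time in s.
With the tool pointing down it reaches from about 0.375 to 0.925 m from the base axis. Payload 3.1 kg.
Tool frame: the origin (TCP) lies at the very end of the fingers, on their centre line; the grasp point (between the pads) lies 19 mm behind it; z points along the fingers, y is the direction in which the jaws open and shut (so a half turn about z gives the same grasp; the last joint's range is limited). The gripper opens to 85 mm and grips with 20 to 120 N. Pads are 22 mm wide; open, the fingers measure 114 mm over their backs; the gripper's body (76 mm by 85 mm) begins 54 mm behind the grasp point. The pads swing forward as they close: fully open they stand 13 mm farther back than shut.
Start: joints at [1.239, 0.383, 0.044, 1.598, -0.018, 1.161, -0.05], TCP at [0.151, -0.632, 0.231] pointing down, gripper open.
Joint ranges: [-2.61, 2.61], [-0.41, 2.15], [-1.48, 1.57], [0, 2.5], [-1.57, 4.71], [0.05, 1.97], [-2.85, 2.85]. Speed limits (rad/s): [2.79, 2.79, 3.14, 3.14, 3.14, 3.14, 3.14].

### API

Orientations are given as a unit quaternion [x, y, z, w].
In Python, from plant import arm gives the robot as it stands.
- The arm moves only by the tool jog_arm, never from a script. Its argument "targets" is a list of rows, each an object of numbers: "tx", "ty", "tz": the shift along the tool's x, y, z each as a share of 250 mm, from -1 to 1; "wx", "wy", "wz": the turn, a rotation vector about the tool's x, y, z each as a share of 30 degrees, from -1 to 1. A call has 1 to 5 rows; each row is the pose to reach, as a shift and turn from the pose measured when the call began, along the tool's axes at that moment; what a row does not reach only later rows make up. A row lasts 1/12 s, in which the tool goes at most 41.7 mm and 7.16 degrees, less where a joint would pass 70% of its speed; a pose out of reach is approached as far as the arm can. A call with a number of a shift or a turn outside -1 to 1 is refused whole. A call with a gripper value outside its range is refused whole. "grip" is the gripper's target within -1 to 1 (shut at 1, half-way at 0, fully open at -1), set as the call begins (left out, the last holds). The fingers move at their own pace and stop on an object; "squeeze" is the grip in N (left out, the last holds). Time passes only in rows, so rows that repeat a pose let the fingers close. It gives the time, the measured TCP pose, the force and the opening at its end, in the units of the state.
- arm.get_obs(): the state, without advancing time (a new reading comes with each control period).
- arm.camera(name): name is "side" or "top" or "wrist"; returns (picture, depth): 480x640x3 uint8, red, green, blue; 480x640 float32, m along the optical axis (not along the pixel's ray), 0 where there is no reading.
- arm.camera_params(name): a dict with "camera_matrix" (3x3 intrinsics, pixels), "extrinsics" (4x4, takes a point from world to camera coordinates); the wrist camera has in their place "mount" (4x4, takes a point from camera to tool coordinates, whose origin is the TCP and whose axes are the flange's). Camera axes: x right, y up, looking along -z (the intrinsics and any distortion apply to the point x, -y, -z); pixel columns grow to the right and rows downward; lengths in m; the calibration is good to about 2 mm. The wrist camera is an equidistant fisheye: a pixel r from the principal point sees the ray r / f radians off the axis. A picture is of the moment at which its call begins: read the wrist's pose just before it. camera_params takes no time and is no camera call.
- arm.close_job(): hands the job in, once; it reports no verdict.
The state is a dict: "time": time; "joint_pos": joint angles; "qd": joint speeds; "joint_efforts": joint torques, N m; "eef_pos": TCP position; "eef_rot": TCP orientation; "wrist_force": force on the tool from outside, world axes, zero at the start; "moment": the same for the moment, N m; "width": finger opening in m.
Only numpy, scipy, OpenCV 4.12 (cv2) and the standard library are available. Lean on these libraries where they do the work, as an engineer would, in place of code of your own. Each camera call takes 0.05 s, during which the arm holds its last target.

## Working session

There is one attempt and no reset: what is moved stays moved. The work goes in short steps, Python scripts to look and compute and a tool call to move; the robot and the scene stay as the last step left them, time stands still between calls to the robot, and variables do not carry over. Pictures are saved under pics/ and viewed, and the job is handed in when it is done.

Besides the shell and the picture viewer there is one more tool, called after "Emit:" as name(argument=value, ...) on one line, values as JSON. jog_arm: Moves the arm, as the interface text tells. Its arguments: {"type":"object","properties":{"targets":{"type":"array"},"grip":{"type":"number"},"squeeze":{"type":"number"}},"required":["targets"]}

```bash
ls; mkdir -p pics; python3 - <<'E'
from plant import arm
import cv2,numpy as np
print(arm.get_obs())
for n in ["side","top","wrist"]:
    p,d=arm.camera(n); cv2.imwrite(f"pics/{n}0.png",p[:,:,::-1]); np.save(f"/tmp/{n}_d.npy",d); np.save(f"/tmp/{n}_p.npy",p)
    print(n,arm.camera_params(n))
E
```

```text
pics
{'time': 0.0, 'joint_pos': array([ 1.23918762,  0.38386099,  0.04383487,  1.59960426, -0.01790943,
        1.16120735, -0.04988142]), 'qd': array([ 0.00047095, -0.000542  ,  0.0008173 , -0.00197042,  0.00026287,
        0.00098767, -0.00027101]), 'joint_efforts': array([-5.76108832e-04, -4.33464503e+01,  1.02459535e+00, -2.49516964e+01,
        1.07055946e-02,  1.12326784e-02,  1.16666459e-05]), 'eef_pos': array([ 0.15036696, -0.63137933,  0.22985637]), 'eef_rot': array([ 9.93168130e-01,  1.16684444e-01, -2.24665756e-04, -1.32479944e-03]), 'wrist_force': array([-0.02455064, -0.33322077,  0.40203305]), 'moment': array([-0.01866225, -0.01281305, -0.00103528]), 'width': 0.0854076801161673}
side {'camera_matrix': array([[487.19360603,   0.        , 320.89728241],
       [  0.        , 487.19360603, 233.20631833],
       [  0.        ,   0.        ,   1.        ]]), 'extrinsics': array([[-0.98558382, -0.16916854,  0.00255834,  0.54414732],
       [ 0.12811833, -0.73637672,  0.6643305 , -0.13532676],
       [-0.11049992,  0.65508116,  0.74743457, -1.02165431],
       [ 0.        ,  0.
[... 305 characters left out ...]
53396,  0.02497032,  0.11075536, -0.60031803],
       [-0.11099069,  0.00824011,  0.99378728, -1.46776639],
       [ 0.        ,  0.        ,  0.        ,  1.        ]])}
wrist {'camera_matrix': array([[371.64829954,   0.        , 321.04999291],
       [  0.        , 371.64829954, 237.83131601],
       [  0.        ,   0.        ,   1.        ]]), 'mount': array([[-2.33570682e-04,  9.63717848e-01,  2.66922938e-01,
         6.82125203e-02],
       [ 9.99999884e-01,  3.37292324e-04, -3.42735542e-04,
         7.36616357e-04],
       [-4.20331417e-04,  2.66922827e-01, -9.63717816e-01,
        -1.43450667e-01],
       [ 0.00000000e+00,  0.00000000e+00,  0.00000000e+00,
         1.00000000e+00]])}
```

View pics/top0.png

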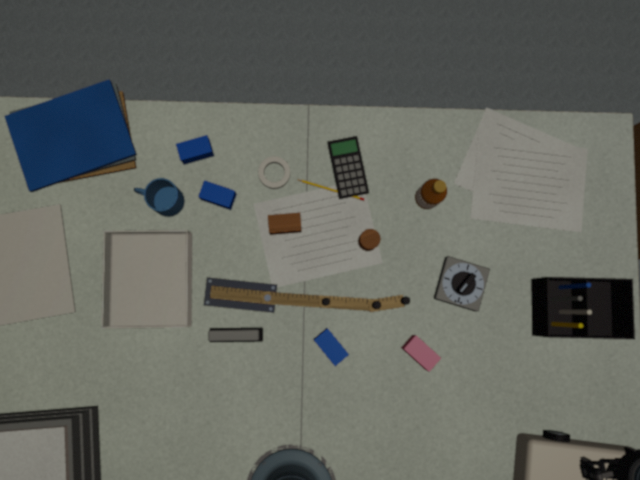

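View pics/side0.png

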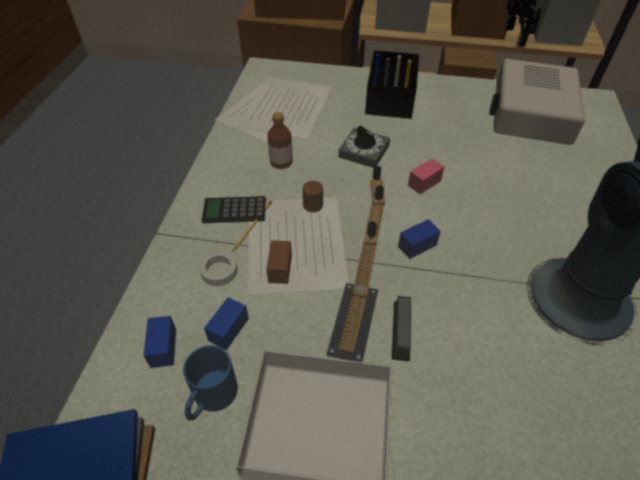

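View pics/wrist0.png

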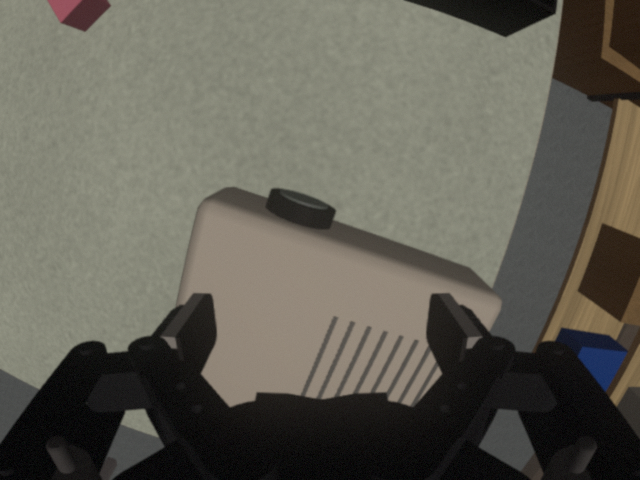

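```bash
cat > h.py <<'E'
import numpy as np,cv2
from plant import arm
from scipy.spatial.transform import Rotation as R
def ray(name,u,v,pose=None):
    P=arm.camera_params(name);K=P["camera_matrix"]
    a=np.array([(u-K[0,2])/K[0,0],(v-K[1,2])/K[1,1]])
    if name=="wrist":
        r=np.hypot(*a); s=np.sin(r)/r if r>1e-9 else 1
        d=np.array([a[0]*s,-a[1]*s,-np.cos(r)])
        M=P["mount"]; p,q=pose; W=np.eye(4);W[:3,:3]=R.from_quat(q).as_matrix();W[:3,3]=p
        T=W@M
    else:
        d=np.array([a[0],-a[1],-1.]); T=np.linalg.inv(P["extrinsics"])
    return T[:3,3],T[:3,:3]@d
def onz(name,u,v,z,pose=None):
    o,d=ray(name,u,v,pose); t=(z-o[2])/d[2]; return o+t*d
def proj(name,p,pose=None):
    P=arm.camera_params(name);K=P["camera_matrix"]
    if name=="wrist":
        q0,q=pose; W=np.eye(4);W[:3,:3]=R.from_quat(q).as_matrix();W[:3,3]=q0
        c=np.linalg.inv(W@P["mount"])@np.r_[p,1]
        x,y,z=c[0],-c[1],-c[2]; th=np.arctan2(np.hypot(x,y),z); n=np.hypot(x,y)
        return K[0,0]*th*x/n+K[0,2],K[1,1]*th*y/n+K[1,2]
    c=P["extrinsics"]@np.r_[p,1]
    return K[0,0]*c[0]/-c[2]+K[0,2],K[1,1]*-c[1]/-c[2]+K[1,2]
def two(u1,v1,u2,v2,n1="top",n2="side"):
    o1,d1=ray(n1,u1,v1);o2,d2=ray(n2,u2,v2)
    A=np.c_[d1,-d2];t=np.linalg.lstsq(A,o2-o1,rcond=None)[0]
    a=o1+t[0]*d1;b=o2+t[1]*d2
    return (a+b)/2,np.linalg.norm(a-b)
def crop(p,x0,y0,x1,y1,s,name):
    c=p[y0:y1,x0:x1,::-1]; c=cv2.resize(c,None,fx=s,fy=s,interpolation=cv2.INTER_CUBIC)
    cv2.imwrite(name,cv2.convertScaleAbs(c,alpha=1.8))
def jog(dp,dyaw=0,q=None):
    "world shift (m) -> tool shares; yaw deg about world z up"
    q=arm.get_obs()["eef_rot"] if q is None else q
    return np.round(R.from_quat(q).inv().apply(dp)/.25,3)
E
python3 - <<'E'
from h import *
p=np.load('/tmp/top_p.npy');s=np.load('/tmp/side_p.npy')
crop(p,200,180,500,340,2.6,'pics/c1.png')
crop(s,230,110,420,370,2.2,'pics/c2.png')
E
```

```text
(no output)
```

View pics/c1.png

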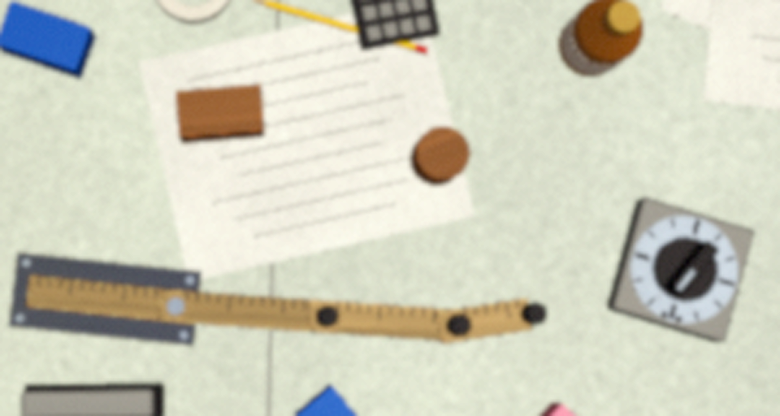

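View pics/c2.png

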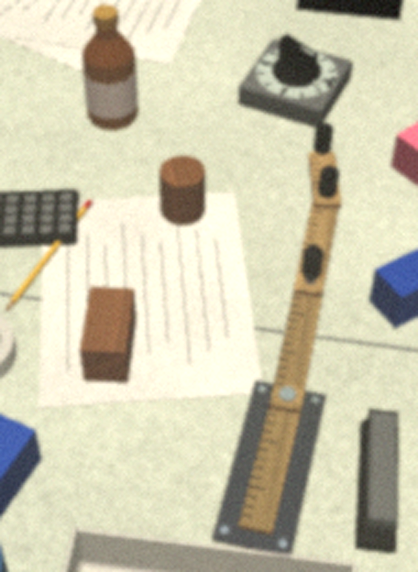

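```bash
python3 - <<'E'
from h import *
p=np.load('/tmp/top_p.npy');s=np.load('/tmp/side_p.npy')
def blobs(img,roi,f,mina):
    x0,y0,x1,y1=roi;g=img[y0:y1,x0:x1].astype(int);m=f(g).astype(np.uint8)
    n,l,st,c=cv2.connectedComponentsWithStats(m)
    return [(np.round(c[i]+[x0,y0],1),st[i][4],st[i][:4]+[x0,y0,0,0]) for i in range(1,n) if st[i][4]>=mina]
dark=lambda g:g.max(2)<45
wood=lambda g:(g[...,0]>g[...,2]*1.8)&(g[...,0]<150)&(g[...,0]>50)
for n,i,r in (("top",p,(310,280,430,320)),("side",s,(350,150,410,250))):
    print(n,"pegs",blobs(i,r,dark,15))
bt=blobs(p,(255,200,400,260),wood,60);bs=blobs(s,(250,170,340,300),wood,60)
print(bt);print(bs)
w=p[200:260,255:400].astype(int);m=wood(w).astype(np.uint8)
cs,_=cv2.findContours(m,cv2.RETR_EXTERNAL,cv2.CHAIN_APPROX_NONE)
for c in cs:
    if cv2.contourArea(c)>60: print(cv2.minAreaRect(c+np.array([[255,200]])),cv2.contourArea(c))
print(p[223,285],p[239,369],p[232,285])
E
```

```text
top pegs [(array([404.6, 300.3]), np.int32(42), array([401, 297,   8,   7])), (array([325.3, 301.3]), np.int32(33), array([322, 299,   7,   6])), (array([375.9, 304.5]), np.int32(39), array([372, 302,   8,   6]))]
side pegs [(array([369.6, 164.2]), np.int32(195), array([350, 150,  35,  29])), (array([378.8, 192.2]), np.int32(77), array([375, 186,   8,  13])), (array([371.5, 229. ]), np.int32(92), array([368, 222,   8,  15]))]
[(array([284.3, 223.1]), np.int32(554), array([269, 213,  32,  21])), (array([369.3, 239. ]), np.int32(302), array([359, 230,  21,  20]))]
[(array([312.4, 188.2]), np.int32(205), array([304, 182,  18,  14])), (array([278.7, 255.7]), np.int32(532), array([268, 242,  22,  29]))]
((369.5000305175781, 239.00003051757812), (17.677669525146484, 19.091880798339844), 45.0) 275.0
((284.220703125, 223.14828491210938), (17.93782615661621, 30.975967407226562), 85.2363510131836) 507.0
[88 57 31] [83 52 28] [59 43 33]
```

```bash
python3 - <<'E'
from h import *
np.set_printoptions(precision=4,suppress=True)
d=np.load('/tmp/top_d.npy')
def dp(u,v):
    o,r=ray("top",u,v); return o+r*d[int(v),int(u)]
for n,u,v,u2,v2 in (("p1",325.5,301.5,371.5,229),("p2",376,304.5,378.8,192.2),("p3",404.8,300.3,376.5,173)):
    print(n,two(u,v,u2,v2),onz("top",u,v,.058),dp(u,v))
print("cyl",onz("top",369.5,239,.06),dp(369,239)); print("long",onz("top",284.5,223,.05),dp(284,223))
# edges of long top
import cv2
for (u,v) in ((269,213.5),(300.5,213),(301,231),(270,232.5)): print(onz("top",u,v,.05))
# pivot bolt c1 (175,306)
f=lambda a,b:(200+a/2.6,180+b/2.6)
for nm,a,b,z in (("piv",175,306,.022),("fixend",28,292,.01),("timer c",685,268,.045),("zero",672,315,.033),("op",697,224,.033),("t1",645,200,.03),("t2",752,232,.03),("t3",716,340,.03),("t4",612,307,.03),("bar a",672,290,.071),("bar b",712,243,.071)):
    print(nm,onz("top",*f(a,b),z))
for nm,u,v,z in (("bin1",107,233,.065),("bin2",190,233,.065),("bin3",190,327,.065),("bin4",105,327,.065),("drink",433,190,.1),("stap a",209,335,.05),("stap b",262,335,.05),("drinkbase",430,195,0.03)): print(nm,onz("top",u,v,z),dp(u,v))
E
```

```text
p1 (array([ 0.4509, -0.0682,  0.0552]), np.float64(0.00038895275459115895)) [ 0.451  -0.0681  0.058 ] [ 0.4509 -0.0675  0.0707]
p2 (array([ 0.4462, -0.1879,  0.0555]), np.float64(0.0013419351987550591)) [ 0.4468 -0.1876  0.058 ] [ 0.4468 -0.1864  0.0678]
p3 (array([ 0.4579, -0.2563,  0.0545]), np.float64(0.0010675580466013115)) [ 0.4584 -0.2557  0.058 ] [ 0.4582 -0.254   0.068 ]
cyl [ 0.602  -0.1701  0.06  ] [ 0.6016 -0.1685  0.0633]
long [0.6368 0.0341 0.05  ] [0.6367 0.0352 0.0505]
[0.6589 0.072  0.05  ]
[ 0.6621 -0.0039  0.05  ]
[ 0.6184 -0.0061  0.05  ]
[0.6129 0.0682 0.05  ]
piv [0.4572 0.0713 0.022 ]
fixend [0.4672 0.2101 0.01  ]
timer c [ 0.5031 -0.3986  0.045 ]
zero [ 0.4598 -0.3895  0.033 ]
op [ 0.5449 -0.4132  0.033 ]
t1 [ 0.5664 -0.3654  0.03  ]
t2 [ 0.5389 -0.4655  0.03  ]
t3 [ 0.4378 -0.4311  0.03  ]
t4 [ 0.4659 -0.3345  0.03  ]
bar a [ 0.4817 -0.3797  0.071 ]
bar b [ 0.5251 -0.4163  0.071 ]
bin1 [0.6001 0.4537 0.065 ] [0.6017 0.4581 0.0509]
bin2 [0.605  0.2573 0.065 ] [0.6098 0.2645 0.0242]
bin3 [0.3841 0.2475 0.065 ] [ 0.3818  0.2592 -0.0032]
bin4 [0.3794 0.4453 0.065 ] [0.3795 0.4452 0.0654]
drink [ 0.7169 -0.3132  0.1   ] [ 0.7119 -0.3078  0.1248]
stap a [0.366  0.2046 0.05  ] [0.366  0.2044 0.051 ]
stap b [0.3689 0.0798 0.05  ] [0.3673 0.0819 0.0125]
drinkbase [ 0.7181 -0.3211  0.03  ] [ 0.7028 -0.304   0.1103]
```

```bash
cat > m.py <<'E'
import sys
from h import *
np.set_printoptions(precision=4,suppress=True)
def need(x,y,z,yaw):
    o=arm.get_obs();q=R.from_quat(o["eef_rot"])
    c,s=np.cos(np.radians(yaw)),np.sin(np.radians(yaw))
    T=R.from_matrix(np.array([[c,s,0],[s,-c,0],[0,0,-1.]]))
    t=q.inv().apply(np.array([x,y,z])-o["eef_pos"])/.25
    w=np.degrees((q.inv()*T).as_rotvec())/30
    X=q.as_matrix()[:,0]
    print("t=%.1f"%o["time"],"pos",o["eef_pos"],"yaw %.1f"%np.degrees(np.arctan2(X[1],X[0])),"F",o["wrist_force"],"w %.4f"%o["width"])
    print("shift",np.round(t,3),"turn",np.round(w,3))
if __name__=="__main__": need(*map(float,sys.argv[1:5]))
E
python3 m.py .602 -.1695 .2 90
```

```text
t=0.1 pos [ 0.1504 -0.6316  0.2302] yaw 13.4 F [ 0.2087 -0.3684 -0.5309] w 0.0854
shift [ 2.186 -1.379  0.123] turn [-0.003 -0.002 -2.553]
```

Emit:
jog_arm(targets=[{"tx": 0.14,"ty": -0.09,"wz": -0.2},{"tx": 0.28,"ty": -0.18,"wz": -0.4},{"tx": 0.42,"ty": -0.27,"wz": -0.6},{"tx": 0.56,"ty": -0.36,"wz": -0.8},{"tx": 0.7,"ty": -0.45,"wz": -1.0}], grip=-1, squeeze=40)

```text
invalid input
```

```bash
python3 m.py .602 -.1695 .2 90
```

```text
t=0.1 pos [ 0.1504 -0.6316  0.2302] yaw 13.4 F [ 0.2087 -0.3684 -0.5309] w 0.0854
shift [ 2.186 -1.379  0.123] turn [-0.003 -0.002 -2.553]
```

Emit:
jog_arm(targets=[{"tx": 0.14,"ty": -0.09,"tz": 0,"wx": 0,"wy": 0,"wz": -0.2},{"tx": 0.28,"ty": -0.18,"tz": 0,"wx": 0,"wy": 0,"wz": -0.4},{"tx": 0.42,"ty": -0.27,"tz": 0,"wx": 0,"wy": 0,"wz": -0.6},{"tx": 0.56,"ty": -0.36,"tz": 0,"wx": 0,"wy": 0,"wz": -0.8},{"tx": 0.7,"ty": -0.45,"tz": 0,"wx": 0,"wy": 0,"wz": -1.0}], grip=-1, squeeze=40)

```text
time: 0.57
eef_pos: [0.2953, -0.4799, 0.2301]
eef_rot: [0.928, 0.372, 0.0, -0.001]
wrist_force: [0.3, -1.8, 0.2]
width: 0.0853
```

```bash
python3 m.py .602 -.1695 .2 90
```

```text
t=0.6 pos [ 0.2953 -0.4799  0.2301] yaw 43.7 F [ 0.2844 -1.8431  0.1506] w 0.0853
shift [ 1.745 -0.051  0.122] turn [-0.003 -0.004 -1.544]
```

Emit:
jog_arm(targets=[{"tx": 0.83,"ty": 0,"tz": 0,"wx": 0,"wy": 0,"wz": -1},{"tx": 0.83,"ty": 0,"tz": 0,"wx": 0,"wy": 0,"wz": -1},{"tx": 0.83,"ty": 0,"tz": 0,"wx": 0,"wy": 0,"wz": -1},{"tx": 0.83,"ty": 0,"tz": 0,"wx": 0,"wy": 0,"wz": -1},{"tx": 0.83,"ty": 0,"tz": 0,"wx": 0,"wy": 0,"wz": -1}])

```text
time: 0.98
eef_pos: [0.4455, -0.3356, 0.2302]
eef_rot: [0.799, 0.601, 0.0, -0.001]
wrist_force: [0.5, -1.2, 0.3]
width: 0.0854
```

```bash
python3 m.py .602 -.1695 .2 90
```

```text
t=1.0 pos [ 0.4455 -0.3356  0.2302] yaw 73.9 F [ 0.4998 -1.2245  0.2595] w 0.0854
shift [0.812 0.418 0.121] turn [-0.003 -0.004 -0.536]
```

Emit:
jog_arm(targets=[{"tx": 0.812,"ty": 0.418,"tz": 0.1,"wx": 0,"wy": 0,"wz": -0.536},{"tx": 0.812,"ty": 0.418,"tz": 0.1,"wx": 0,"wy": 0,"wz": -0.536},{"tx": 0.812,"ty": 0.418,"tz": 0.1,"wx": 0,"wy": 0,"wz": -0.536},{"tx": 0.812,"ty": 0.418,"tz": 0.1,"wx": 0,"wy": 0,"wz": -0.536},{"tx": 0.812,"ty": 0.418,"tz": 0.1,"wx": 0,"wy": 0,"wz": -0.536}])

```text
time: 1.4
eef_pos: [0.5871, -0.1848, 0.2073]
eef_rot: [0.707, 0.707, 0.0, -0.001]
wrist_force: [0.2, -0.3, 0.2]
width: 0.0852
```

```bash
python3 m.py .602 -.1695 .2 90; python3 - <<'E'
from h import *
o=arm.get_obs();p,d=arm.camera("wrist");cv2.imwrite("pics/w1.png",p[:,:,::-1])
print(proj("wrist",[.602,-.1695,.06],(o["eef_pos"],o["eef_rot"])))
E
```

```text
t=1.4 pos [ 0.5871 -0.1848  0.2073] yaw 90.0 F [ 0.2146 -0.2862  0.1692] w 0.0852
shift [0.061 0.06  0.029] turn [-0.003 -0.004 -0.001]
(np.float64(339.1130017116872), np.float64(203.05387845927137))
```

View pics/w1.png

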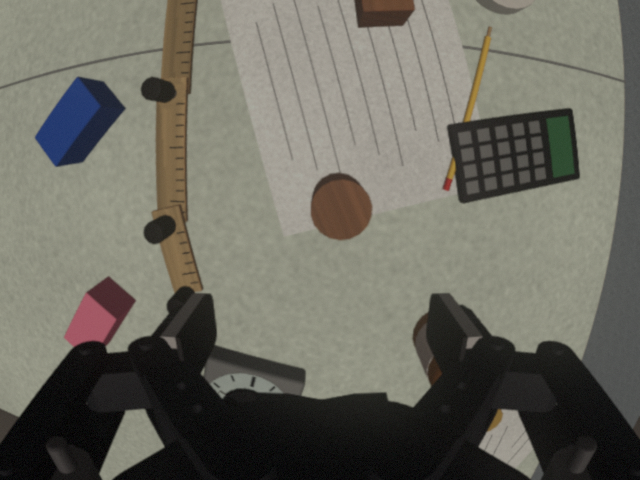

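Emit:
jog_arm(targets=[{"tx": 0.052,"ty": 0.064,"tz": 0.15,"wx": 0,"wy": 0,"wz": 0},{"tx": 0.052,"ty": 0.064,"tz": 0.3,"wx": 0,"wy": 0,"wz": 0},{"tx": 0.052,"ty": 0.064,"tz": 0.45,"wx": 0,"wy": 0,"wz": 0},{"tx": 0.052,"ty": 0.064,"tz": 0.55,"wx": 0,"wy": 0,"wz": 0},{"tx": 0.052,"ty": 0.064,"tz": 0.6,"wx": 0,"wy": 0,"wz": 0}])

```text
time: 1.87
eef_pos: [0.6054, -0.1572, 0.0517]
eef_rot: [0.702, 0.712, 0.003, -0.006]
wrist_force: [-0.3, -0.9, -0.6]
width: 0.0855
```

```bash
python3 m.py .603 -.172 .018 90
```

```text
t=1.9 pos [ 0.6054 -0.1572  0.0517] yaw 90.8 F [-0.301  -0.9117 -0.6333] w 0.0855
shift [-0.061 -0.01   0.134] turn [-0.009 -0.025  0.026]
```

Emit:
jog_arm(targets=[{"tx": -0.061,"ty": -0.01,"tz": 0.05,"wx": 0,"wy": -0.02,"wz": 0.026},{"tx": -0.061,"ty": -0.01,"tz": 0.134,"wx": 0,"wy": -0.02,"wz": 0.026},{"tx": -0.061,"ty": -0.01,"tz": 0.134,"wx": 0,"wy": -0.02,"wz": 0.026},{"tx": -0.061,"ty": -0.01,"tz": 0.134,"wx": 0,"wy": -0.02,"wz": 0.026}])

```text
time: 2.2
eef_pos: [0.6023, -0.1735, 0.0178]
eef_rot: [0.708, 0.706, -0.001, -0.003]
wrist_force: [0.5, 0.3, 0.7]
width: 0.0855
```

```bash
python3 m.py .603 -.172 .018 90;python3 - <<'E'
from h import *
o=arm.get_obs();p,d=arm.camera("wrist");cv2.imwrite("pics/w2.png",p[:,:,::-1])
E
```

```text
t=2.2 pos [ 0.6023 -0.1735  0.0178] yaw 89.9 F [0.5451 0.3205 0.7353] w 0.0855
shift [ 0.006  0.003 -0.001] turn [-0.011 -0.004 -0.004]
```

View pics/w2.png

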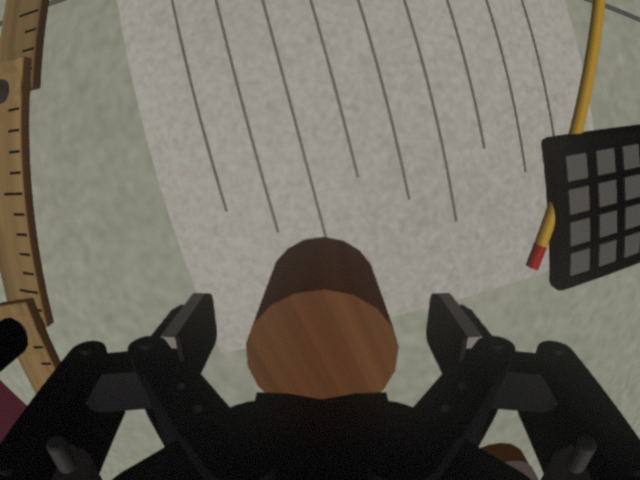

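Emit:
jog_arm(targets=[{"tx": 0.006,"ty": 0,"tz": 0,"wx": 0,"wy": 0,"wz": 0},{"tx": 0.006,"ty": 0,"tz": 0,"wx": 0,"wy": 0,"wz": 0},{"tx": 0.006,"ty": 0,"tz": 0,"wx": 0,"wy": 0,"wz": 0},{"tx": 0.006,"ty": 0,"tz": 0,"wx": 0,"wy": 0,"wz": 0},{"tx": 0.006,"ty": 0,"tz": 0,"wx": 0,"wy": 0,"wz": 0}], grip=1, squeeze=50)

```text
time: 2.67
eef_pos: [0.6054, -0.1716, 0.0213]
eef_rot: [0.707, 0.707, 0.0, -0.0]
wrist_force: [-1.1, 0.0, 6.8]
width: 0.0493
```

Emit:
jog_arm(targets=[{"tx": 0,"ty": 0,"tz": 0,"wx": 0,"wy": 0,"wz": 0},{"tx": 0,"ty": 0,"tz": -0.15,"wx": 0,"wy": 0,"wz": 0},{"tx": 0,"ty": 0,"tz": -0.3,"wx": 0,"wy": 0,"wz": 0},{"tx": 0,"ty": 0,"tz": -0.45,"wx": 0,"wy": 0,"wz": 0},{"tx": 0,"ty": 0,"tz": -0.6,"wx": 0,"wy": 0,"wz": 0}])

```text
time: 3.08
eef_pos: [0.6046, -0.1715, 0.1721]
eef_rot: [0.707, 0.707, 0.0, -0.001]
wrist_force: [1.2, -0.7, 0.3]
width: 0.0491
```

```bash
python3 m.py .435 .35 .19 90
```

```text
t=3.1 pos [ 0.6046 -0.1715  0.1721] yaw 90.0 F [ 1.1821 -0.698   0.2751] w 0.0491
shift [ 2.086 -0.679 -0.067] turn [-0.003 -0.003 -0.001]
```

Emit:
jog_arm(targets=[{"tx": 0.14,"ty": -0.045,"tz": -0.03,"wx": 0,"wy": 0,"wz": 0},{"tx": 0.28,"ty": -0.09,"tz": -0.06,"wx": 0,"wy": 0,"wz": 0},{"tx": 0.42,"ty": -0.135,"tz": -0.06,"wx": 0,"wy": 0,"wz": 0},{"tx": 0.56,"ty": -0.18,"tz": -0.06,"wx": 0,"wy": 0,"wz": 0},{"tx": 0.7,"ty": -0.225,"tz": -0.06,"wx": 0,"wy": 0,"wz": 0}])

```text
time: 3.5
eef_pos: [0.5473, 0.0049, 0.1875]
eef_rot: [0.707, 0.707, 0.0, -0.001]
wrist_force: [0.4, -0.8, -0.7]
width: 0.0491
```

Emit:
jog_arm(targets=[{"tx": 0.14,"ty": -0.045,"tz": 0,"wx": 0,"wy": 0,"wz": 0},{"tx": 0.28,"ty": -0.09,"tz": 0,"wx": 0,"wy": 0,"wz": 0},{"tx": 0.42,"ty": -0.135,"tz": 0,"wx": 0,"wy": 0,"wz": 0},{"tx": 0.56,"ty": -0.18,"tz": 0,"wx": 0,"wy": 0,"wz": 0},{"tx": 0.7,"ty": -0.225,"tz": 0,"wx": 0,"wy": 0,"wz": 0}])

```text
time: 3.92
eef_pos: [0.4899, 0.1813, 0.1876]
eef_rot: [0.707, 0.707, -0.0, -0.001]
wrist_force: [0.6, 0.6, -0.4]
width: 0.049
```

```bash
python3 m.py .435 .35 .19 90
```

```text
t=3.9 pos [0.4899 0.1813 0.1876] yaw 90.0 F [ 0.6153  0.6104 -0.378 ] w 0.0490
shift [ 0.675 -0.22  -0.009] turn [-0.003 -0.001 -0.002]
```

Emit:
jog_arm(targets=[{"tx": 0.16,"ty": -0.06,"tz": 0,"wx": 0,"wy": 0,"wz": 0},{"tx": 0.32,"ty": -0.11,"tz": 0,"wx": 0,"wy": 0,"wz": 0},{"tx": 0.48,"ty": -0.16,"tz": 0,"wx": 0,"wy": 0,"wz": 0},{"tx": 0.6,"ty": -0.2,"tz": 0,"wx": 0,"wy": 0,"wz": 0},{"tx": 0.675,"ty": -0.22,"tz": 0,"wx": 0,"wy": 0,"wz": 0}])

```text
time: 4.33
eef_pos: [0.4312, 0.3555, 0.1881]
eef_rot: [0.705, 0.709, 0.0, -0.002]
wrist_force: [-0.1, 0.8, -0.2]
width: 0.0488
```

```bash
python3 m.py .435 .35 .03 90;python3 - <<'E'
from h import *
o=arm.get_obs();p,d=arm.camera("wrist");cv2.imwrite("pics/w3.png",p[:,:,::-1])
E
```

```text
t=4.3 pos [0.4312 0.3555 0.1881] yaw 90.4 F [-0.1375  0.8348 -0.1898] w 0.0488
shift [-0.024  0.017  0.632] turn [-0.005 -0.008  0.012]
```

View pics/w3.png

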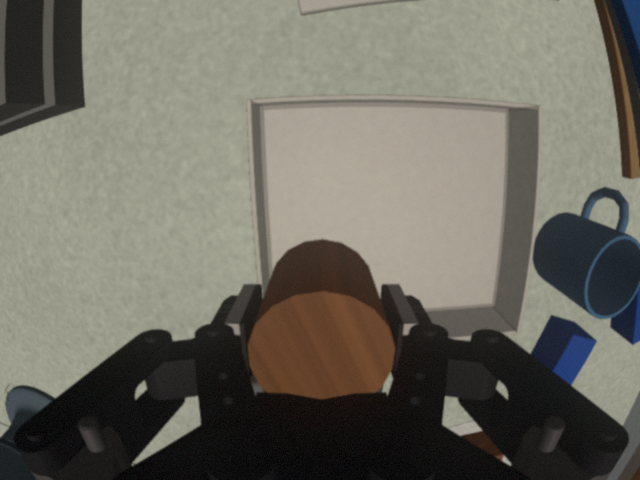

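```bash
python3 - <<'E'
from h import *
o=arm.get_obs();P=(o["eef_pos"],o["eef_rot"])
for u,v in ((252,100),(538,106),(517,330)): print(onz("wrist",u,v,.065,P))
for u,v in ((265,107),(507,110),(495,305)): print(onz("wrist",u,v,.006,P))
E
```

```text
[0.38003487 0.45437411 0.065     ]
[0.6019674  0.46320695 0.065     ]
[0.60958933 0.26781088 0.065     ]
[0.38049815 0.454281   0.006     ]
[0.60391867 0.46310797 0.006     ]
[0.61356985 0.26586991 0.006     ]
```

Emit:
jog_arm(targets=[{"tx": -0.005,"ty": 0.035,"tz": 0.1,"wx": 0,"wy": 0,"wz": 0},{"tx": -0.005,"ty": 0.035,"tz": 0.22,"wx": 0,"wy": 0,"wz": 0},{"tx": -0.005,"ty": 0.035,"tz": 0.34,"wx": 0,"wy": 0,"wz": 0},{"tx": -0.005,"ty": 0.035,"tz": 0.45,"wx": 0,"wy": 0,"wz": 0},{"tx": -0.005,"ty": 0.035,"tz": 0.55,"wx": 0,"wy": 0,"wz": 0}])

```text
time: 4.8
eef_pos: [0.4377, 0.3574, 0.0487]
eef_rot: [0.704, 0.711, 0.001, -0.004]
wrist_force: [0.3, -0.3, -0.7]
width: 0.0487
```

```bash
python3 m.py .44 .355 .027 90
```

```text
t=4.8 pos [0.4377 0.3574 0.0487] yaw 90.6 F [ 0.3026 -0.3377 -0.7266] w 0.0487
shift [-0.01   0.009  0.087] turn [-0.008 -0.011  0.019]
```

Emit:
jog_arm(targets=[{"tx": -0.01,"ty": 0.009,"tz": 0.05,"wx": 0,"wy": 0,"wz": 0.019},{"tx": -0.01,"ty": 0.009,"tz": 0.08,"wx": 0,"wy": 0,"wz": 0.019},{"tx": -0.01,"ty": 0.009,"tz": 0.087,"wx": 0,"wy": 0,"wz": 0.019},{"tx": -0.01,"ty": 0.009,"tz": 0.087,"wx": 0,"wy": 0,"wz": 0.019}])

```text
time: 5.13
eef_pos: [0.4406, 0.3553, 0.0275]
eef_rot: [0.707, 0.707, 0.001, -0.004]
wrist_force: [0.2, -0.7, -0.8]
width: 0.0487
```

Emit:
jog_arm(targets=[{"tx": 0,"ty": 0,"tz": 0,"wx": 0,"wy": 0,"wz": 0},{"tx": 0,"ty": 0,"tz": 0,"wx": 0,"wy": 0,"wz": 0},{"tx": 0,"ty": 0,"tz": 0,"wx": 0,"wy": 0,"wz": 0},{"tx": 0,"ty": 0,"tz": 0,"wx": 0,"wy": 0,"wz": 0}], grip=-0.55)

```text
time: 5.47
eef_pos: [0.4412, 0.356, 0.0286]
eef_rot: [0.707, 0.707, 0.002, -0.003]
wrist_force: [-0.9, -0.1, 0.4]
width: 0.066
```

Emit:
jog_arm(targets=[{"tx": 0,"ty": 0,"tz": -0.1,"wx": 0,"wy": 0,"wz": 0},{"tx": 0,"ty": 0,"tz": -0.2,"wx": 0,"wy": 0,"wz": 0},{"tx": 0,"ty": 0,"tz": -0.35,"wx": 0,"wy": 0,"wz": 0},{"tx": 0,"ty": 0,"tz": -0.5,"wx": 0,"wy": 0,"wz": 0},{"tx": 0,"ty": 0,"tz": -0.6,"wx": 0,"wy": 0,"wz": 0}])

```text
time: 5.88
eef_pos: [0.4423, 0.3562, 0.1826]
eef_rot: [0.707, 0.707, 0.005, -0.003]
wrist_force: [0.2, 0.4, 1.1]
width: 0.0659
```

```bash
python3 m.py .637 .034 .17 93;python3 - <<'E'
from h import *
p,d=arm.camera("wrist");cv2.imwrite("pics/w4.png",p[:,:,::-1])
p,d=arm.camera("top");cv2.imwrite("pics/t4.png",p[:,:,::-1]); crop(p,90,180,410,320,2.4,"pics/t4c.png")
E
```

```text
t=5.9 pos [0.4423 0.3562 0.1826] yaw 90.0 F [0.2264 0.3711 1.0912] w 0.0659
shift [-1.289  0.778  0.038] turn [ 0.005 -0.02  -0.1  ]
```

View pics/w4.png

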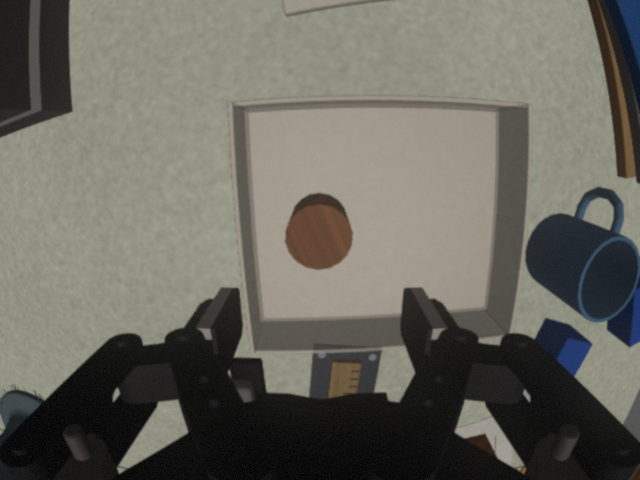

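View pics/t4c.png

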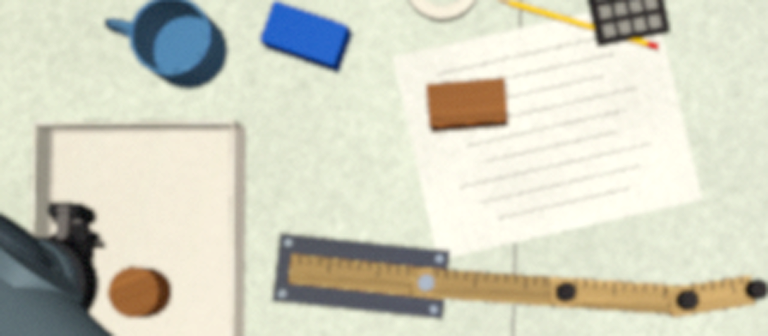

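Emit:
jog_arm(targets=[{"tx": -0.14,"ty": 0.085,"tz": 0,"wx": 0,"wy": -0.02,"wz": -0.1},{"tx": -0.28,"ty": 0.17,"tz": 0,"wx": 0,"wy": -0.02,"wz": -0.1},{"tx": -0.42,"ty": 0.25,"tz": 0,"wx": 0,"wy": -0.02,"wz": -0.1},{"tx": -0.56,"ty": 0.34,"tz": 0,"wx": 0,"wy": -0.02,"wz": -0.1},{"tx": -0.7,"ty": 0.42,"tz": 0,"wx": 0,"wy": -0.02,"wz": -0.1}], grip=-1)

```text
time: 6.4
eef_pos: [0.5499, 0.181, 0.1826]
eef_rot: [0.688, 0.725, 0.004, 0.002]
wrist_force: [0.2, -0.0, -0.3]
width: 0.085
```

```bash
python3 m.py .638 .034 .15 93
```

```text
t=6.4 pos [0.5499 0.181  0.1826] yaw 93.0 F [ 0.2052 -0.0054 -0.2617] w 0.0850
shift [-0.606  0.32   0.131] turn [ 0.016 -0.006  0.   ]
```

Emit:
jog_arm(targets=[{"tx": -0.14,"ty": 0.075,"tz": 0,"wx": 0.016,"wy": 0,"wz": 0},{"tx": -0.28,"ty": 0.15,"tz": 0,"wx": 0.016,"wy": 0,"wz": 0},{"tx": -0.42,"ty": 0.22,"tz": 0,"wx": 0.016,"wy": 0,"wz": 0},{"tx": -0.55,"ty": 0.29,"tz": 0,"wx": 0.016,"wy": 0,"wz": 0},{"tx": -0.606,"ty": 0.32,"tz": 0,"wx": 0.016,"wy": 0,"wz": 0}])

```text
time: 6.82
eef_pos: [0.6396, 0.0256, 0.1815]
eef_rot: [0.692, 0.722, -0.0, 0.0]
wrist_force: [1.2, -1.6, 0.5]
width: 0.0853
```

```bash
python3 m.py .638 .034 .15 93; python3 - <<'E'
from h import *
o=arm.get_obs();p,d=arm.camera("wrist");cv2.imwrite("pics/w5.png",p[:,:,::-1])
print(proj("wrist",[.638,.034,.05],(o["eef_pos"],o["eef_rot"])))
g=p.astype(int);m=((g[...,0]>g[...,2]*1.8)&(g[...,0]<150)&(g[...,0]>75)).astype(np.uint8)
n,l,st,c=cv2.connectedComponentsWithStats(m)
print([(c[i],st[i]) for i in range(1,n) if st[i][4]>400])
E
```

```text
t=6.8 pos [0.6396 0.0256 0.1815] yaw 92.5 F [ 1.1633 -1.6396  0.5203] w 0.0853
shift [ 0.034 -0.005  0.126] turn [-0.     0.002 -0.017]
(np.float64(318.3312815391662), np.float64(214.93302330326517))
[(array([319.99847561, 215.85746951]), array([ 289,  165,   61,  103, 5248], dtype=int32))]
```

View pics/w5.png

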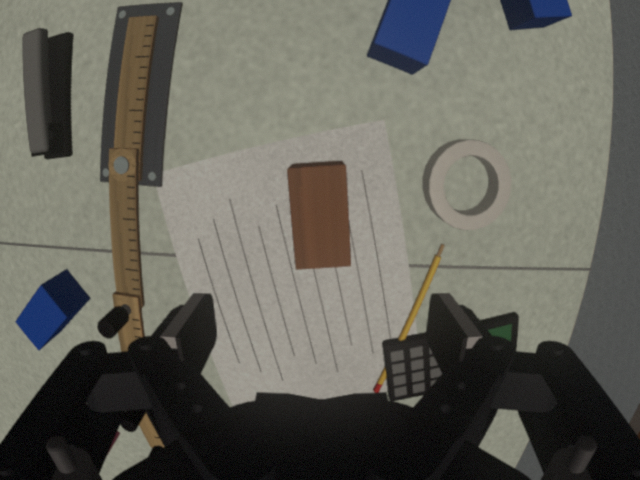

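Emit:
jog_arm(targets=[{"tx": 0.034,"ty": -0.005,"tz": 0.1,"wx": 0,"wy": 0,"wz": -0.017},{"tx": 0.034,"ty": -0.005,"tz": 0.25,"wx": 0,"wy": 0,"wz": -0.017},{"tx": 0.034,"ty": -0.005,"tz": 0.4,"wx": 0,"wy": 0,"wz": -0.017},{"tx": 0.034,"ty": -0.005,"tz": 0.52,"wx": 0,"wy": 0,"wz": -0.017},{"tx": 0.034,"ty": -0.005,"tz": 0.58,"wx": 0,"wy": 0,"wz": -0.017}])

```text
time: 7.28
eef_pos: [0.6343, 0.0324, 0.031]
eef_rot: [0.689, 0.725, -0.004, -0.002]
wrist_force: [-1.0, -0.5, -1.2]
width: 0.0853
```

```bash
python3 m.py .638 .034 .015 93
```

```text
t=7.3 pos [0.6343 0.0324 0.031 ] yaw 92.9 F [-1.0369 -0.4881 -1.221 ] w 0.0853
shift [0.006 0.016 0.064] turn [-0.017  0.003 -0.003]
```

Emit:
jog_arm(targets=[{"tx": 0.006,"ty": 0.016,"tz": 0.05,"wx": -0.017,"wy": 0,"wz": 0},{"tx": 0.006,"ty": 0.016,"tz": 0.064,"wx": -0.017,"wy": 0,"wz": 0},{"tx": 0.006,"ty": 0.016,"tz": 0.064,"wx": -0.017,"wy": 0,"wz": 0},{"tx": 0.006,"ty": 0.016,"tz": 0.064,"wx": -0.017,"wy": 0,"wz": 0}])

```text
time: 7.62
eef_pos: [0.6388, 0.0348, 0.016]
eef_rot: [0.689, 0.725, 0.0, 0.001]
wrist_force: [0.3, -1.8, 0.9]
width: 0.0855
```

Emit:
jog_arm(targets=[{"tx": 0,"ty": 0,"tz": 0,"wx": 0,"wy": 0,"wz": 0},{"tx": 0,"ty": 0,"tz": 0,"wx": 0,"wy": 0,"wz": 0},{"tx": 0,"ty": 0,"tz": 0,"wx": 0,"wy": 0,"wz": 0},{"tx": 0,"ty": 0,"tz": 0,"wx": 0,"wy": 0,"wz": 0},{"tx": 0,"ty": 0,"tz": 0,"wx": 0,"wy": 0,"wz": 0}], grip=1, squeeze=50)

```text
time: 8.03
eef_pos: [0.6402, 0.035, 0.0177]
eef_rot: [0.689, 0.725, 0.001, 0.002]
wrist_force: [-0.7, 0.5, 4.7]
width: 0.0435
```

Emit:
jog_arm(targets=[{"tx": 0,"ty": 0,"tz": 0,"wx": 0,"wy": 0,"wz": 0},{"tx": 0,"ty": 0,"tz": -0.15,"wx": 0,"wy": 0,"wz": 0},{"tx": 0,"ty": 0,"tz": -0.3,"wx": 0,"wy": 0,"wz": 0},{"tx": 0,"ty": 0,"tz": -0.45,"wx": 0,"wy": 0,"wz": 0},{"tx": 0,"ty": 0,"tz": -0.6,"wx": 0,"wy": 0,"wz": 0}])

```text
time: 8.45
eef_pos: [0.6383, 0.0349, 0.168]
eef_rot: [0.689, 0.725, 0.0, 0.001]
wrist_force: [0.6, -0.9, -0.5]
width: 0.0437
```

```bash
python3 m.py .552 .355 .18 90
```

```text
t=8.4 pos [0.6383 0.0349 0.168 ] yaw 93.0 F [ 0.5897 -0.9171 -0.4709] w 0.0437
shift [ 1.297 -0.279 -0.05 ] turn [0.004 0.002 0.099]
```

Emit:
jog_arm(targets=[{"tx": 0.15,"ty": -0.03,"tz": -0.03,"wx": 0,"wy": 0,"wz": 0.1},{"tx": 0.3,"ty": -0.06,"tz": -0.05,"wx": 0,"wy": 0,"wz": 0.1},{"tx": 0.45,"ty": -0.1,"tz": -0.05,"wx": 0,"wy": 0,"wz": 0.1},{"tx": 0.6,"ty": -0.13,"tz": -0.05,"wx": 0,"wy": 0,"wz": 0.1},{"tx": 0.75,"ty": -0.16,"tz": -0.05,"wx": 0,"wy": 0,"wz": 0.1}])

```text
time: 8.87
eef_pos: [0.5873, 0.221, 0.1798]
eef_rot: [0.708, 0.707, -0.0, 0.001]
wrist_force: [0.2, 0.2, -1.2]
width: 0.0433
```

```bash
python3 m.py .55 .355 .18 90
```

```text
t=8.9 pos [0.5873 0.221  0.1798] yaw 89.9 F [ 0.1886  0.186  -1.2291] w 0.0433
shift [ 0.536 -0.15  -0.002] turn [ 0.002  0.003 -0.003]
```

Emit:
jog_arm(targets=[{"tx": 0.15,"ty": -0.04,"tz": 0,"wx": 0,"wy": 0,"wz": 0},{"tx": 0.3,"ty": -0.08,"tz": 0,"wx": 0,"wy": 0,"wz": 0},{"tx": 0.43,"ty": -0.12,"tz": 0,"wx": 0,"wy": 0,"wz": 0},{"tx": 0.536,"ty": -0.15,"tz": 0,"wx": 0,"wy": 0,"wz": 0},{"tx": 0.536,"ty": -0.15,"tz": 0,"wx": 0,"wy": 0,"wz": 0}])

```text
time: 9.28
eef_pos: [0.5436, 0.3647, 0.1794]
eef_rot: [0.703, 0.711, 0.001, -0.003]
wrist_force: [-2.0, 1.1, -1.5]
width: 0.0434
```

Emit:
jog_arm(targets=[{"tx": 0,"ty": 0,"tz": 0.12,"wx": 0,"wy": 0,"wz": 0},{"tx": 0,"ty": 0,"tz": 0.24,"wx": 0,"wy": 0,"wz": 0},{"tx": 0,"ty": 0,"tz": 0.36,"wx": 0,"wy": 0,"wz": 0},{"tx": 0,"ty": 0,"tz": 0.45,"wx": 0,"wy": 0,"wz": 0},{"tx": 0,"ty": 0,"tz": 0.5,"wx": 0,"wy": 0,"wz": 0}])

```text
time: 9.7
eef_pos: [0.5407, 0.3624, 0.0497]
eef_rot: [0.703, 0.711, -0.003, -0.003]
wrist_force: [-0.6, 0.4, -1.4]
width: 0.0439
```

```bash
python3 m.py .55 .355 .024 90
```

```text
t=9.7 pos [0.5407 0.3624 0.0497] yaw 90.6 F [-0.6402  0.3803 -1.4119] w 0.0439
shift [-0.03   0.038  0.102] turn [-0.017 -0.001  0.021]
```

Emit:
jog_arm(targets=[{"tx": -0.03,"ty": 0.038,"tz": 0.03,"wx": -0.017,"wy": 0,"wz": 0.021},{"tx": -0.03,"ty": 0.038,"tz": 0.07,"wx": -0.017,"wy": 0,"wz": 0.021},{"tx": -0.03,"ty": 0.038,"tz": 0.098,"wx": -0.017,"wy": 0,"wz": 0.021},{"tx": -0.03,"ty": 0.038,"tz": 0.102,"wx": -0.017,"wy": 0,"wz": 0.021},{"tx": -0.03,"ty": 0.038,"tz": 0.102,"wx": -0.017,"wy": 0,"wz": 0.021}])

```text
time: 10.12
eef_pos: [0.5503, 0.3553, 0.0245]
eef_rot: [0.707, 0.707, 0.0, -0.0]
wrist_force: [0.2, 0.2, -0.4]
width: 0.0438
```

Emit:
jog_arm(targets=[{"tx": 0,"ty": 0,"tz": 0,"wx": 0,"wy": 0,"wz": 0},{"tx": 0,"ty": 0,"tz": 0,"wx": 0,"wy": 0,"wz": 0},{"tx": 0,"ty": 0,"tz": 0,"wx": 0,"wy": 0,"wz": 0},{"tx": 0,"ty": 0,"tz": 0,"wx": 0,"wy": 0,"wz": 0}], grip=-0.38)

```text
time: 10.45
eef_pos: [0.551, 0.3561, 0.0257]
eef_rot: [0.707, 0.707, 0.002, -0.0]
wrist_force: [-0.6, -0.2, 0.1]
width: 0.0588
```

Emit:
jog_arm(targets=[{"tx": 0,"ty": 0,"tz": -0.1,"wx": 0,"wy": 0,"wz": 0},{"tx": 0,"ty": 0,"tz": -0.2,"wx": 0,"wy": 0,"wz": 0},{"tx": 0,"ty": 0,"tz": -0.35,"wx": 0,"wy": 0,"wz": 0},{"tx": 0,"ty": 0,"tz": -0.5,"wx": 0,"wy": 0,"wz": 0},{"tx": 0,"ty": 0,"tz": -0.6,"wx": 0,"wy": 0,"wz": 0}])

```text
time: 10.87
eef_pos: [0.5518, 0.3572, 0.1803]
eef_rot: [0.707, 0.707, 0.004, 0.0]
wrist_force: [0.8, 0.0, 1.3]
width: 0.0592
```

```bash
python3 m.py .458 -.256 .18 90; python3 - <<'E'
from h import *
o=arm.get_obs();p,d=arm.camera("wrist");cv2.imwrite("pics/w6.png",p[:,:,::-1])
E
```

```text
t=10.9 pos [0.5518 0.3572 0.1803] yaw 90.0 F [0.7985 0.0256 1.2823] w 0.0592
shift [-2.453 -0.376 -0.014] turn [ 0.013 -0.01   0.   ]
```

View pics/w6.png

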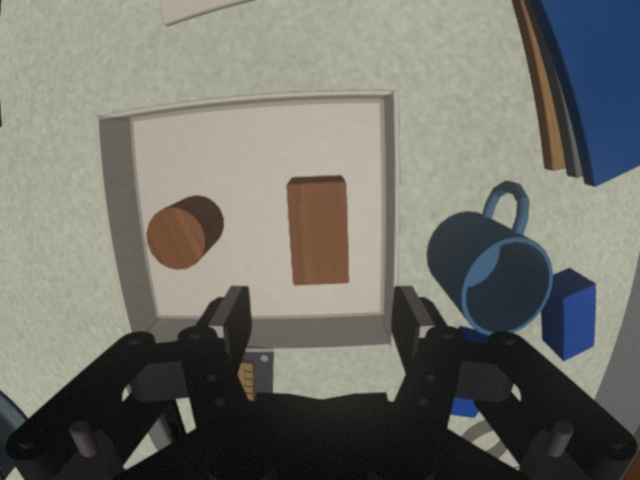

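Emit:
jog_arm(targets=[{"tx": -0.16,"ty": -0.025,"tz": 0,"wx": 0,"wy": 0,"wz": 0},{"tx": -0.32,"ty": -0.05,"tz": 0,"wx": 0,"wy": 0,"wz": 0},{"tx": -0.48,"ty": -0.075,"tz": 0,"wx": 0,"wy": 0,"wz": 0},{"tx": -0.64,"ty": -0.1,"tz": 0,"wx": 0,"wy": 0,"wz": 0},{"tx": -0.8,"ty": -0.12,"tz": 0,"wx": 0,"wy": 0,"wz": 0}], grip=0)

```text
time: 11.33
eef_pos: [0.5235, 0.1579, 0.1835]
eef_rot: [0.707, 0.707, 0.009, 0.002]
wrist_force: [1.0, -0.5, 0.8]
width: 0.0426
```

Emit:
jog_arm(targets=[{"tx": -0.16,"ty": -0.025,"tz": 0,"wx": 0,"wy": 0,"wz": 0},{"tx": -0.32,"ty": -0.05,"tz": 0,"wx": 0,"wy": 0,"wz": 0},{"tx": -0.48,"ty": -0.075,"tz": 0,"wx": 0,"wy": 0,"wz": 0},{"tx": -0.64,"ty": -0.1,"tz": 0,"wx": 0,"wy": 0,"wz": 0},{"tx": -0.8,"ty": -0.12,"tz": 0,"wx": 0,"wy": 0,"wz": 0}])

```text
time: 11.75
eef_pos: [0.4929, -0.0438, 0.1816]
eef_rot: [0.707, 0.708, 0.009, 0.002]
wrist_force: [0.7, 0.5, -0.1]
width: 0.0425
```

```bash
python3 m.py .458 -.256 .18 90
```

```text
t=11.8 pos [ 0.4929 -0.0438  0.1816] yaw 90.1 F [ 0.6634  0.4817 -0.0886] w 0.0425
shift [-0.848 -0.141 -0.003] turn [ 0.03  -0.017  0.003]
```

Emit:
jog_arm(targets=[{"tx": -0.16,"ty": -0.03,"tz": 0,"wx": 0.03,"wy": -0.017,"wz": 0},{"tx": -0.32,"ty": -0.06,"tz": 0,"wx": 0.03,"wy": -0.017,"wz": 0},{"tx": -0.48,"ty": -0.09,"tz": 0,"wx": 0.03,"wy": -0.017,"wz": 0},{"tx": -0.64,"ty": -0.11,"tz": 0,"wx": 0.03,"wy": -0.017,"wz": 0},{"tx": -0.78,"ty": -0.141,"tz": 0,"wx": 0.03,"wy": -0.017,"wz": 0}])

```text
time: 12.17
eef_pos: [0.4576, -0.2417, 0.1798]
eef_rot: [0.707, 0.707, -0.0, 0.001]
wrist_force: [1.1, 0.5, -0.2]
width: 0.0427
```

```bash
python3 m.py .458 -.256 .12 90; python3 - <<'E'
from h import *
o=arm.get_obs();P=(o["eef_pos"],o["eef_rot"]);p,d=arm.camera("wrist");cv2.imwrite("pics/w7.png",p[:,:,::-1])
for q in ([.458,-.256,.07],[.446,-.188,.07],[.451,-.068,.07]):print(proj("wrist",q,P))
E
```

```text
t=12.2 pos [ 0.4576 -0.2417  0.1798] yaw 90.0 F [ 1.0555  0.5055 -0.1601] w 0.0427
shift [-0.057  0.001  0.239] turn [0.002 0.003 0.001]
(np.float64(320.3070467985746), np.float64(252.40631721125925))
(np.float64(302.57325885096424), np.float64(156.52213201219308))
(np.float64(310.1299465660329), np.float64(-11.280358207331034))
```

View pics/w7.png

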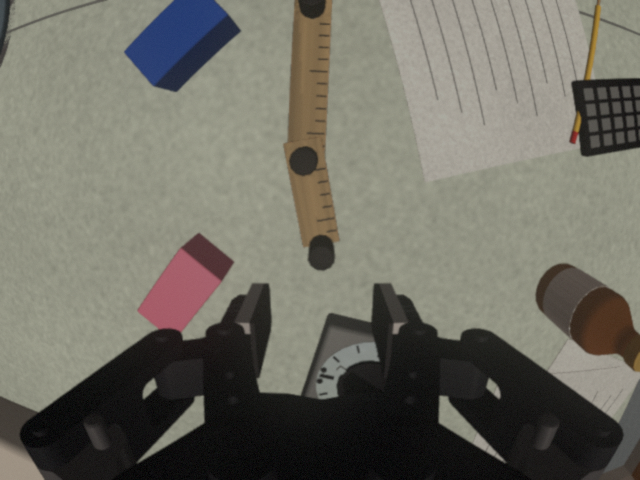

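Emit:
jog_arm(targets=[{"tx": -0.06,"ty": 0.003,"tz": 0.12,"wx": 0,"wy": 0,"wz": 0},{"tx": -0.06,"ty": 0.003,"tz": 0.24,"wx": 0,"wy": 0,"wz": 0},{"tx": -0.06,"ty": 0.003,"tz": 0.36,"wx": 0,"wy": 0,"wz": 0},{"tx": -0.06,"ty": 0.003,"tz": 0.42,"wx": 0,"wy": 0,"wz": 0},{"tx": -0.06,"ty": 0.003,"tz": 0.45,"wx": 0,"wy": 0,"wz": 0}])

```text
time: 12.63
eef_pos: [0.4527, -0.2656, 0.0644]
eef_rot: [0.711, 0.703, -0.003, -0.0]
wrist_force: [0.3, 0.4, 0.1]
width: 0.0424
```

```bash
python3 m.py .4585 -.257 .042 90; python3 - <<'E'
from h import *
o=arm.get_obs();P=(o["eef_pos"],o["eef_rot"]);p,d=arm.camera("wrist");cv2.imwrite("pics/w8.png",p[:,:,::-1])
E
```

```text
t=12.6 pos [ 0.4527 -0.2656  0.0644] yaw 89.4 F [0.3357 0.3501 0.0888] w 0.0424
shift [0.035 0.023 0.089] turn [-0.01   0.008 -0.021]
```

View pics/w8.png

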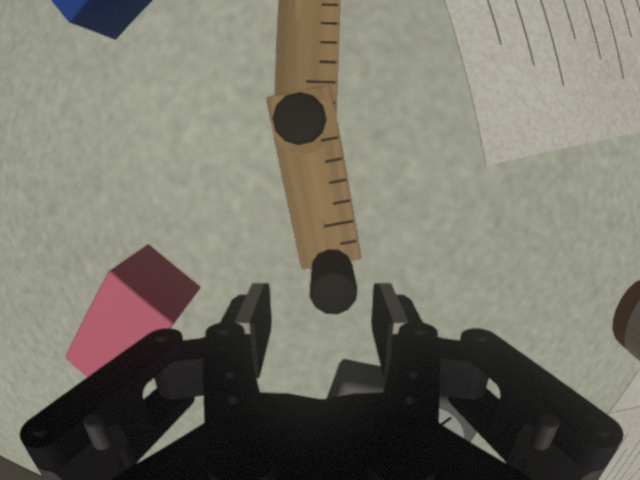

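Emit:
jog_arm(targets=[{"tx": 0.035,"ty": 0.023,"tz": 0.0,"wx": 0,"wy": 0,"wz": -0.02},{"tx": 0.035,"ty": 0.023,"tz": 0.05,"wx": 0,"wy": 0,"wz": -0.02},{"tx": 0.035,"ty": 0.023,"tz": 0.089,"wx": 0,"wy": 0,"wz": -0.02},{"tx": 0.035,"ty": 0.023,"tz": 0.089,"wx": 0,"wy": 0,"wz": -0.02}])

```text
time: 13.02
eef_pos: [0.4579, -0.2558, 0.0407]
eef_rot: [0.707, 0.708, -0.004, -0.001]
wrist_force: [-1.4, 0.4, -0.3]
width: 0.0429
```

Emit:
jog_arm(targets=[{"tx": 0,"ty": 0,"tz": 0,"wx": 0,"wy": 0,"wz": 0},{"tx": 0,"ty": 0,"tz": 0,"wx": 0,"wy": 0,"wz": 0},{"tx": 0,"ty": 0,"tz": 0,"wx": 0,"wy": 0,"wz": 0},{"tx": 0,"ty": 0,"tz": 0,"wx": 0,"wy": 0,"wz": 0}], grip=1, squeeze=30)

```text
time: 13.35
eef_pos: [0.4579, -0.2558, 0.0409]
eef_rot: [0.707, 0.708, -0.004, -0.001]
wrist_force: [-0.9, 0.8, -0.4]
width: 0.019
```

```bash
python3 m.py .4585 -.257 .042 90; python3 - <<'E'
from h import *
o=arm.get_obs();P=(o["eef_pos"],o["eef_rot"]);p,d=arm.camera("wrist");cv2.imwrite("pics/w9.png",p[:,:,::-1])
E
```

```text
t=13.3 pos [ 0.4579 -0.2558  0.0409] yaw 90.1 F [-0.9165  0.7892 -0.4229] w 0.0190
shift [-0.005  0.003 -0.004] turn [-0.013  0.006  0.003]
```

View pics/w9.png

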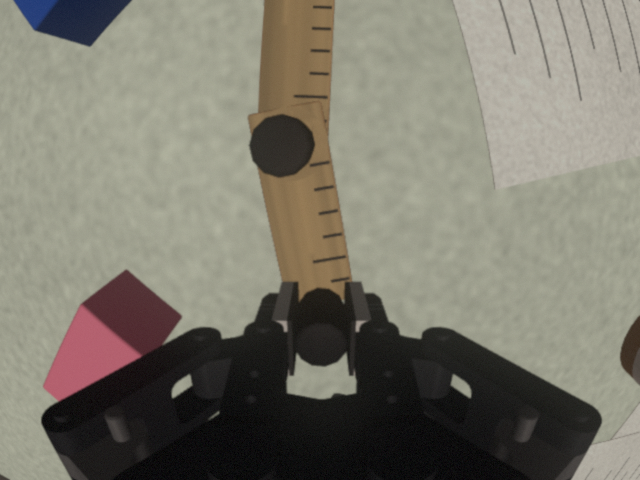

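Emit:
jog_arm(targets=[{"tx": 0,"ty": 0,"tz": 0,"wx": 0,"wy": 0,"wz": 0},{"tx": 0,"ty": 0,"tz": 0,"wx": 0,"wy": 0,"wz": 0},{"tx": 0,"ty": 0,"tz": 0,"wx": 0,"wy": 0,"wz": 0.2},{"tx": 0,"ty": 0,"tz": 0,"wx": 0,"wy": 0,"wz": 0.4},{"tx": 0,"ty": 0,"tz": 0,"wx": 0,"wy": 0,"wz": 0.6}], grip=0.15)

```text
time: 13.82
eef_pos: [0.4582, -0.2562, 0.0412]
eef_rot: [0.81, 0.586, -0.004, -0.0]
wrist_force: [0.2, 0.1, 0.7]
width: 0.0361
```

```bash
python3 m.py .458 -.2555 .042 45
```

```text
t=13.8 pos [ 0.4582 -0.2562  0.0412] yaw 71.8 F [0.1974 0.1068 0.6713] w 0.0361
shift [ 0.002 -0.002 -0.003] turn [-0.006  0.012  0.892]
```

Emit:
jog_arm(targets=[{"tx": 0,"ty": 0,"tz": -0.003,"wx": 0,"wy": 0.012,"wz": 0.2},{"tx": 0,"ty": 0,"tz": -0.003,"wx": 0,"wy": 0.012,"wz": 0.42},{"tx": 0,"ty": 0,"tz": -0.003,"wx": 0,"wy": 0.012,"wz": 0.65},{"tx": 0,"ty": 0,"tz": -0.003,"wx": 0,"wy": 0.012,"wz": 0.892},{"tx": 0,"ty": 0,"tz": -0.003,"wx": 0,"wy": 0.012,"wz": 0.892}])

```text
time: 14.23
eef_pos: [0.4587, -0.2565, 0.0424]
eef_rot: [0.924, 0.382, -0.001, -0.001]
wrist_force: [0.0, -0.9, 0.7]
width: 0.0359
```

Emit:
jog_arm(targets=[{"tx": 0,"ty": 0,"tz": 0,"wx": 0,"wy": 0,"wz": 0},{"tx": 0,"ty": 0,"tz": 0,"wx": 0,"wy": 0,"wz": 0},{"tx": 0,"ty": 0,"tz": 0,"wx": 0,"wy": 0,"wz": 0},{"tx": 0,"ty": 0,"tz": 0,"wx": 0,"wy": 0,"wz": 0}], grip=1, squeeze=25)

```text
time: 14.57
eef_pos: [0.4595, -0.2575, 0.0428]
eef_rot: [0.924, 0.382, -0.0, 0.0]
wrist_force: [0.4, -2.7, 0.5]
width: 0.0189
```

```bash
python3 m.py .458 -.2555 .042 45
python3 - <<'E'
from h import *
np.set_printoptions(precision=4,suppress=True)
p,d=arm.camera("top");crop(p,300,260,430,330,5,"pics/t9.png")
p,d=arm.camera("side");crop(p,330,140,410,250,5,"pics/s9.png")
E
```

```text
t=14.6 pos [ 0.4595 -0.2575  0.0428] yaw 44.9 F [ 0.4341 -2.6761  0.4674] w 0.0189
shift [ 0.002 -0.01   0.003] turn [ 0.     0.001 -0.003]
```

View pics/t9.png

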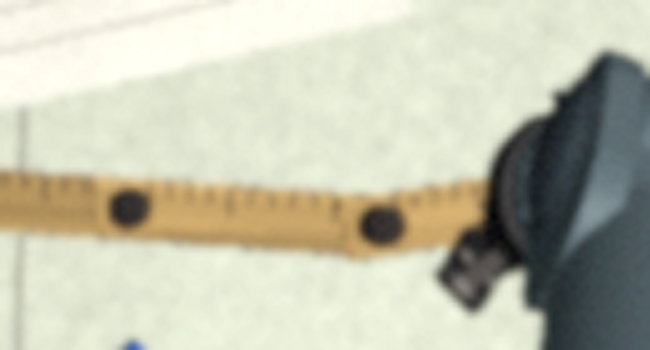

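View pics/s9.png

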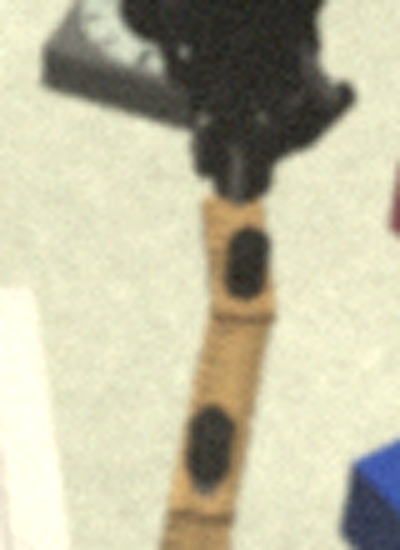

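```bash
cat > arc.py <<'E'
import sys
from h import *
# arc.py cx cy r step n z phi_off [a_end] : rows so that TCP goes round C, tool turning with it
cx,cy,r,step,n,z=map(float,sys.argv[1:7]); 
rel=float(sys.argv[7]) if len(sys.argv)>7 else None   # yaw minus arc angle
aend=float(sys.argv[8]) if len(sys.argv)>8 else 1e9
o=arm.get_obs();q=R.from_quat(o["eef_rot"]);X=q.as_matrix()[:,0];yaw=np.degrees(np.arctan2(X[1],X[0]))
dx,dy=o["eef_pos"][:2]-[cx,cy];a0=np.degrees(np.arctan2(dy,dx))
print("t %.1f"%o["time"],"pos",np.round(o["eef_pos"],4),"yaw %.1f ang %.1f r %.4f"%(yaw,a0,np.hypot(dx,dy)),"F",np.round(o["wrist_force"],1),"M",np.round(o["moment"],2),"w %.4f"%o["width"])
if rel is None: rel=yaw-a0
for i in range(1,int(n)+1):
    a=min(a0+step*i,aend); y=a+rel
    P=np.array([cx+r*np.cos(np.radians(a)),cy+r*np.sin(np.radians(a)),z])
    t=q.inv().apply(P-o["eef_pos"])/.25
    c,s=np.cos(np.radians(y)),np.sin(np.radians(y))
    w=np.degrees((q.inv()*R.from_matrix(np.array([[c,s,0],[s,-c,0],[0,0,-1.]]))).as_rotvec())/30
    print("  %.1f"%a,np.round(t,3),np.round(w,3))
E
python3 arc.py .4465 -.1885 .070 6 5 .0425 124.2
```

```text
t 14.7 pos [ 0.4594 -0.2575  0.0428] yaw 44.9 ang -79.4 r 0.0702 F [ 0.6 -1.8  0.6] M [-0.54 -0.28 -0.04] w 0.0191
  -73.4 [0.026 0.014 0.001] [ 0.     0.001 -0.196]
  -67.4 [0.052 0.027 0.001] [ 0.     0.001 -0.396]
  -61.4 [0.08  0.037 0.001] [ 0.     0.001 -0.596]
  -55.4 [0.108 0.043 0.001] [ 0.     0.001 -0.796]
  -49.4 [0.137 0.047 0.001] [-0.     0.001 -0.996]
```

Emit:
jog_arm(targets=[{"tx": 0.026,"ty": 0.014,"tz": 0,"wx": 0,"wy": 0,"wz": -0.2},{"tx": 0.052,"ty": 0.027,"tz": 0,"wx": 0,"wy": 0,"wz": -0.4},{"tx": 0.08,"ty": 0.037,"tz": 0,"wx": 0,"wy": 0,"wz": -0.6},{"tx": 0.108,"ty": 0.043,"tz": 0,"wx": 0,"wy": 0,"wz": -0.8},{"tx": 0.137,"ty": 0.047,"tz": 0,"wx": 0,"wy": 0,"wz": -1}])

```text
time: 15.08
eef_pos: [0.4914, -0.2413, 0.0426]
eef_rot: [0.792, 0.61, -0.001, -0.001]
wrist_force: [-1.6, -0.5, 0.9]
width: 0.0191
```

```bash
python3 arc.py .4465 -.1885 .070 6 5 .0425 124.2
```

```text
t 15.1 pos [ 0.4914 -0.2413  0.0426] yaw 75.2 ang -49.7 r 0.0693 F [-1.6 -0.5  0.9] M [-0.01  0.13  0.04] w 0.0191
  -43.7 [0.023 0.018 0.   ] [-0.004  0.    -0.178]
  -37.7 [0.05  0.031 0.   ] [-0.004  0.    -0.378]
  -31.7 [0.077 0.04  0.   ] [-0.004 -0.    -0.578]
  -25.7 [0.106 0.047 0.   ] [-0.004 -0.    -0.778]
  -19.7 [0.135 0.052 0.   ] [-0.004 -0.001 -0.978]
```

Emit:
jog_arm(targets=[{"tx": 0.023,"ty": 0.018,"tz": 0,"wx": 0,"wy": 0,"wz": -0.18},{"tx": 0.05,"ty": 0.031,"tz": 0,"wx": 0,"wy": 0,"wz": -0.38},{"tx": 0.077,"ty": 0.04,"tz": 0,"wx": 0,"wy": 0,"wz": -0.58},{"tx": 0.106,"ty": 0.047,"tz": 0,"wx": 0,"wy": 0,"wz": -0.78},{"tx": 0.135,"ty": 0.052,"tz": 0,"wx": 0,"wy": 0,"wz": -0.98}])

```text
time: 15.5
eef_pos: [0.5108, -0.2116, 0.0423]
eef_rot: [0.61, 0.793, -0.002, -0.003]
wrist_force: [-2.6, -0.2, 3.4]
width: 0.0193
```

```bash
python3 arc.py .4465 -.1885 .070 6 5 .0425 124.2
```

```text
t 15.5 pos [ 0.5108 -0.2116  0.0423] yaw 104.9 ang -19.8 r 0.0683 F [-2.6 -0.2  3.4] M [-0.07  0.41  0.04] w 0.0193
  -13.8 [ 0.021  0.021 -0.001] [-0.011 -0.005 -0.183]
  -7.8 [ 0.047  0.034 -0.001] [-0.011 -0.006 -0.383]
  -1.8 [ 0.075  0.044 -0.001] [-0.011 -0.006 -0.583]
  4.2 [ 0.104  0.05  -0.001] [-0.01  -0.007 -0.783]
  10.2 [ 0.133  0.054 -0.001] [-0.01  -0.008 -0.983]
```

Emit:
jog_arm(targets=[{"tx": 0.024,"ty": 0.016,"tz": -0.001,"wx": -0.01,"wy": -0.005,"wz": -0.18},{"tx": 0.05,"ty": 0.028,"tz": -0.001,"wx": -0.01,"wy": -0.005,"wz": -0.38},{"tx": 0.077,"ty": 0.039,"tz": -0.001,"wx": -0.01,"wy": -0.005,"wz": -0.58},{"tx": 0.105,"ty": 0.045,"tz": -0.001,"wx": -0.01,"wy": -0.005,"wz": -0.78},{"tx": 0.133,"ty": 0.049,"tz": -0.001,"wx": -0.01,"wy": -0.005,"wz": -0.98}])

```text
time: 15.92
eef_pos: [0.5128, -0.1766, 0.0425]
eef_rot: [0.386, 0.923, -0.0, -0.002]
wrist_force: [-2.5, -1.1, 2.5]
width: 0.0194
```

```bash
python3 arc.py .4465 -.1885 .069 6 5 .0425 124.2
```

```text
t 15.9 pos [ 0.5128 -0.1766  0.0425] yaw 134.6 ang 10.2 r 0.0673 F [-2.5 -1.1  2.5] M [-0.32  0.35 -0.01] w 0.0194
  16.2 [0.021 0.021 0.   ] [-0.004 -0.006 -0.194]
  22.2 [0.047 0.033 0.   ] [-0.004 -0.006 -0.394]
  28.2 [0.074 0.043 0.   ] [-0.003 -0.006 -0.594]
  34.2 [0.102 0.049 0.   ] [-0.003 -0.006 -0.794]
  40.2 [0.131 0.053 0.   ] [-0.003 -0.007 -0.994]
```

```bash
python3 arc.py .4445 -.1885 .0695 6 5 .0425 123.8; python3 - <<'E'
from h import *
p,d=arm.camera("side");crop(p,300,130,410,250,5,"pics/s10.png")
E
```

```text
t 15.9 pos [ 0.5128 -0.1766  0.0425] yaw 134.6 ang 9.9 r 0.0693 F [-2.5 -1.1  2.5] M [-0.32  0.35 -0.01] w 0.0194
  15.9 [0.024 0.016 0.   ] [-0.004 -0.006 -0.171]
  21.9 [0.051 0.029 0.   ] [-0.004 -0.006 -0.371]
  27.9 [0.078 0.038 0.   ] [-0.003 -0.006 -0.571]
  33.9 [0.106 0.045 0.   ] [-0.003 -0.006 -0.771]
  39.9 [0.135 0.049 0.   ] [-0.003 -0.006 -0.971]
```

View pics/s10.png

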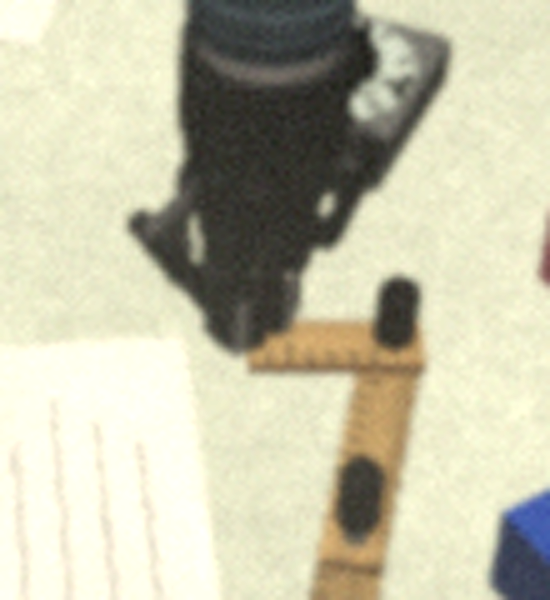

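Emit:
jog_arm(targets=[{"tx": 0.024,"ty": 0.016,"tz": 0,"wx": 0,"wy": -0.005,"wz": -0.18},{"tx": 0.051,"ty": 0.029,"tz": 0,"wx": 0,"wy": -0.005,"wz": -0.38},{"tx": 0.078,"ty": 0.038,"tz": 0,"wx": 0,"wy": -0.005,"wz": -0.58},{"tx": 0.106,"ty": 0.045,"tz": 0,"wx": 0,"wy": -0.005,"wz": -0.78},{"tx": 0.135,"ty": 0.049,"tz": 0,"wx": 0,"wy": -0.005,"wz": -0.98}])

```text
time: 16.38
eef_pos: [0.4966, -0.1445, 0.0427]
eef_rot: [0.135, 0.991, -0.002, -0.001]
wrist_force: [-1.0, -4.5, 2.3]
width: 0.019
```

```bash
python3 arc.py .4445 -.1885 .0695 6 5 .0425 123.8
```

```text
t 16.4 pos [ 0.4966 -0.1445  0.0427] yaw 164.5 ang 40.1 r 0.0682 F [-1.  -4.5  2.3] M [-0.88  0.27  0.1 ] w 0.0190
  46.1 [0.022 0.019 0.001] [-0.007 -0.005 -0.183]
  52.1 [0.048 0.032 0.001] [-0.007 -0.005 -0.383]
  58.1 [0.076 0.042 0.001] [-0.006 -0.006 -0.583]
  64.1 [0.104 0.048 0.001] [-0.006 -0.006 -0.783]
  70.1 [0.133 0.052 0.001] [-0.006 -0.006 -0.983]
```

Emit:
jog_arm(targets=[{"tx": 0.024,"ty": 0.011,"tz": 0,"wx": -0.006,"wy": -0.005,"wz": -0.18},{"tx": 0.049,"ty": 0.024,"tz": 0,"wx": -0.006,"wy": -0.005,"wz": -0.38},{"tx": 0.075,"ty": 0.034,"tz": 0,"wx": -0.006,"wy": -0.005,"wz": -0.58},{"tx": 0.102,"ty": 0.04,"tz": 0,"wx": -0.006,"wy": -0.005,"wz": -0.78},{"tx": 0.13,"ty": 0.044,"tz": 0,"wx": -0.006,"wy": -0.005,"wz": -0.98}])

```text
time: 16.8
eef_pos: [0.4678, -0.1257, 0.0428]
eef_rot: [-0.122, 0.993, -0.0, -0.001]
wrist_force: [0.4, -3.0, 1.1]
width: 0.0193
```

```bash
python3 arc.py .4445 -.1895 .0695 5 5 .0425 123.8
```

```text
t 16.8 pos [ 0.4678 -0.1257  0.0428] yaw -166.0 ang 69.9 r 0.0679 F [ 0.4 -3.   1.1] M [-0.47 -0.02  0.01] w 0.0193
  74.9 [0.017 0.018 0.001] [-0.    -0.003 -0.157]
  79.9 [0.039 0.029 0.001] [-0.    -0.003 -0.324]
  84.9 [0.061 0.038 0.001] [-0.    -0.003 -0.49 ]
  89.9 [0.085 0.045 0.001] [-0.    -0.003 -0.657]
  94.9 [0.108 0.049 0.001] [ 0.    -0.003 -0.824]
```

Emit:
jog_arm(targets=[{"tx": 0.018,"ty": 0.012,"tz": 0,"wx": 0,"wy": -0.003,"wz": -0.16},{"tx": 0.039,"ty": 0.023,"tz": 0,"wx": 0,"wy": -0.003,"wz": -0.32},{"tx": 0.06,"ty": 0.031,"tz": 0,"wx": 0,"wy": -0.003,"wz": -0.49},{"tx": 0.078,"ty": 0.036,"tz": 0,"wx": 0,"wy": -0.003,"wz": -0.6},{"tx": 0.078,"ty": 0.036,"tz": 0,"wx": 0,"wy": -0.003,"wz": -0.6}])

```text
time: 17.22
eef_pos: [0.4462, -0.122, 0.0428]
eef_rot: [-0.276, 0.961, -0.0, 0.0]
wrist_force: [0.7, -0.6, 1.1]
width: 0.0192
```

```bash
python3 arc.py .4445 -.1895 .068 2 4 .0425 123.8; python3 - <<'E'
from h import *
p,d=arm.camera("side");crop(p,320,130,410,250,5,"pics/s11.png")
E
```

```text
t 17.2 pos [ 0.4462 -0.122   0.0428] yaw -148.0 ang 88.5 r 0.0675 F [ 0.7 -0.6  1.1] M [-0.25 -0.08  0.07] w 0.0192
  90.5 [0.007 0.007 0.001] [-0.     0.    -0.078]
  92.5 [0.015 0.011 0.001] [-0.     0.    -0.145]
  94.5 [0.024 0.016 0.001] [-0.     0.    -0.211]
  96.5 [0.032 0.02  0.001] [-0.     0.    -0.278]
```

View pics/s11.png

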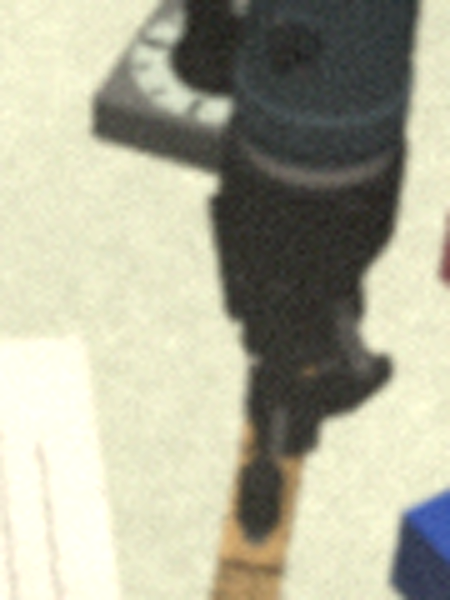

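Emit:
jog_arm(targets=[{"tx": 0.007,"ty": 0.004,"tz": 0,"wx": 0,"wy": 0,"wz": -0.05},{"tx": 0.013,"ty": 0.009,"tz": 0,"wx": 0,"wy": 0,"wz": -0.1},{"tx": 0.018,"ty": 0.013,"tz": 0,"wx": 0,"wy": 0,"wz": -0.13},{"tx": 0.018,"ty": 0.013,"tz": 0,"wx": 0,"wy": 0,"wz": -0.13}])

```text
time: 17.6
eef_pos: [0.4438, -0.1223, 0.0434]
eef_rot: [-0.307, 0.952, -0.001, 0.003]
wrist_force: [6.6, -1.3, -5.7]
width: 0.0191
```

```bash
python3 arc.py .4445 -.1895 .068 2 4 .0425 123.8
```

```text
t 17.6 pos [ 0.4438 -0.1223  0.0434] yaw -144.3 ang 90.6 r 0.0672 F [ 6.6 -1.3 -5.7] M [-0.39 -1.2  -0.17] w 0.0191
  92.6 [0.006 0.008 0.003] [-0.007  0.01  -0.022]
  94.6 [0.014 0.013 0.003] [-0.007  0.01  -0.088]
  96.6 [0.022 0.018 0.003] [-0.007  0.009 -0.155]
  98.6 [0.031 0.022 0.003] [-0.007  0.009 -0.222]
```

Emit:
jog_arm(targets=[{"tx": 0,"ty": 0,"tz": 0,"wx": 0,"wy": 0,"wz": 0},{"tx": 0,"ty": 0,"tz": 0,"wx": 0,"wy": 0,"wz": 0},{"tx": 0,"ty": 0,"tz": 0,"wx": 0,"wy": 0,"wz": 0}], grip=0.3)

```text
time: 17.85
eef_pos: [0.4429, -0.1218, 0.043]
eef_rot: [-0.307, 0.952, -0.0, 0.002]
wrist_force: [0.5, 0.1, 0.0]
width: 0.0298
```

Emit:
jog_arm(targets=[{"tx": 0,"ty": 0,"tz": -0.08,"wx": 0,"wy": 0,"wz": 0},{"tx": 0,"ty": 0,"tz": -0.16,"wx": 0,"wy": 0,"wz": 0},{"tx": 0,"ty": 0,"tz": -0.26,"wx": 0,"wy": 0,"wz": 0},{"tx": 0,"ty": 0,"tz": -0.38,"wx": 0,"wy": 0,"wz": 0},{"tx": 0,"ty": 0,"tz": -0.5,"wx": 0,"wy": 0,"wz": 0}])

```text
time: 18.27
eef_pos: [0.4407, -0.1208, 0.1682]
eef_rot: [-0.307, 0.952, 0.001, 0.001]
wrist_force: [0.0, -2.1, 0.0]
width: 0.03
```

```bash
python3 m.py .446 -.188 .17 45; python3 - <<'E'
from h import *
p,d=arm.camera("side");crop(p,320,130,410,250,5,"pics/s12.png")
p,d=arm.camera("top");cv2.imwrite("pics/t12.png",p[:,:,::-1])
p,d=arm.camera("wrist");cv2.imwrite("pics/w12.png",p[:,:,::-1])
E
```

```text
t=18.3 pos [ 0.4407 -0.1208  0.1682] yaw -144.2 F [ 0.0465 -2.0907  0.0359] w 0.0300
shift [ 0.14  -0.23  -0.008] turn [ 0.005 -0.004  5.693]
```

View pics/s12.png

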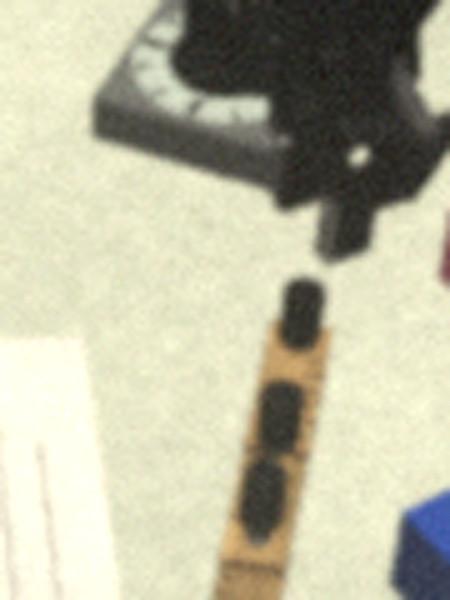

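View pics/w12.png

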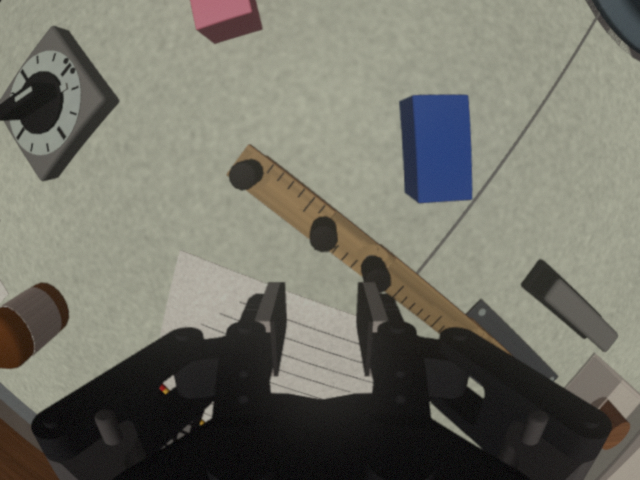

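```bash
cat > pegs.py <<'E'
from h import *
np.set_printoptions(precision=4,suppress=True)
import sys
def bl(img,x0,y0,x1,y1):
    m=(img[y0:y1,x0:x1].max(2)<45).astype(np.uint8)
    n,l,st,c=cv2.connectedComponentsWithStats(m)
    return [(c[i]+[x0,y0],st[i]) for i in range(1,n) if 20<st[i][4]<400]
a=list(map(int,sys.argv[1:9]))
p,d=arm.camera("top");print("top",[(np.round(c,1),int(s[4]),s[2:4]) for c,s in bl(p,*a[:4])])
p,d=arm.camera("side");print("side",[(np.round(c,1),int(s[4]),s[2:4]) for c,s in bl(p,*a[4:])])
E
python3 pegs.py 310 280 430 320 350 180 410 250
```

```text
top [(array([342. , 305.3]), 241, array([13, 38], dtype=int32)), (array([325.5, 301.6]), 31, array([6, 6], dtype=int32))]
side [(array([379.9, 192.4]), 70, array([ 7, 12], dtype=int32)), (array([373.9, 221. ]), 175, array([11, 30], dtype=int32))]
```

View pics/t12.png

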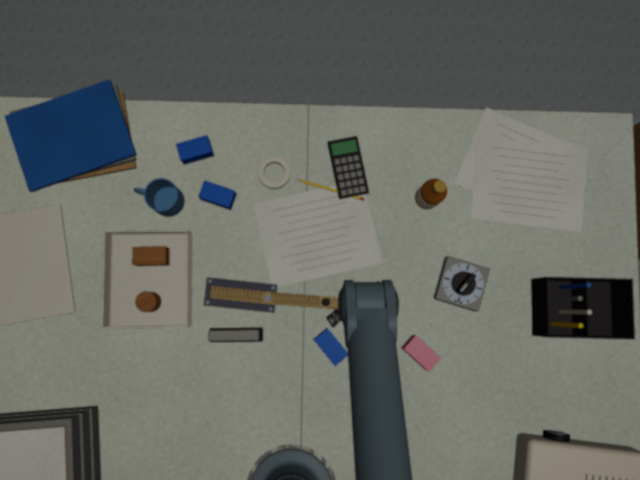

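Emit:
jog_arm(targets=[{"tx": 0.02,"ty": -0.04,"tz": 0,"wx": 0,"wy": 0,"wz": 0.23},{"tx": 0.05,"ty": -0.09,"tz": 0,"wx": 0,"wy": 0,"wz": 0.46},{"tx": 0.09,"ty": -0.14,"tz": 0,"wx": 0,"wy": 0,"wz": 0.69},{"tx": 0.12,"ty": -0.2,"tz": 0,"wx": 0,"wy": 0,"wz": 0.92},{"tx": 0.14,"ty": -0.23,"tz": 0,"wx": 0,"wy": 0,"wz": 1}])

```text
time: 18.93
eef_pos: [0.4446, -0.1903, 0.165]
eef_rot: [-0.047, 0.999, 0.001, -0.001]
wrist_force: [0.1, -0.2, 0.3]
width: 0.0296
```

Emit:
jog_arm(targets=[{"tx": 0,"ty": 0,"tz": 0,"wx": 0,"wy": 0,"wz": 0.23},{"tx": 0,"ty": 0,"tz": 0,"wx": 0,"wy": 0,"wz": 0.46},{"tx": 0,"ty": 0,"tz": 0,"wx": 0,"wy": 0,"wz": 0.69},{"tx": 0,"ty": 0,"tz": 0,"wx": 0,"wy": 0,"wz": 0.92},{"tx": 0,"ty": 0,"tz": 0,"wx": 0,"wy": 0,"wz": 1}])

```text
time: 19.35
eef_pos: [0.4426, -0.1894, 0.1626]
eef_rot: [0.215, 0.977, 0.002, -0.004]
wrist_force: [0.1, 0.7, -0.8]
width: 0.0299
```

Emit:
jog_arm(targets=[{"tx": 0,"ty": 0,"tz": 0,"wx": 0,"wy": 0,"wz": 0.23},{"tx": 0,"ty": 0,"tz": 0,"wx": 0,"wy": 0,"wz": 0.46},{"tx": 0,"ty": 0,"tz": 0,"wx": 0,"wy": 0,"wz": 0.69},{"tx": 0,"ty": 0,"tz": 0,"wx": 0,"wy": 0,"wz": 0.92},{"tx": 0,"ty": 0,"tz": 0,"wx": 0,"wy": 0,"wz": 1}])

```text
time: 19.77
eef_pos: [0.4407, -0.1884, 0.1603]
eef_rot: [0.463, 0.887, 0.001, -0.007]
wrist_force: [0.4, -0.7, 0.3]
width: 0.0295
```

Emit:
jog_arm(targets=[{"tx": 0,"ty": 0,"tz": 0,"wx": 0,"wy": 0,"wz": 0.23},{"tx": 0,"ty": 0,"tz": 0,"wx": 0,"wy": 0,"wz": 0.46},{"tx": 0,"ty": 0,"tz": 0,"wx": 0,"wy": 0,"wz": 0.69},{"tx": 0,"ty": 0,"tz": 0,"wx": 0,"wy": 0,"wz": 0.92},{"tx": 0,"ty": 0,"tz": 0,"wx": 0,"wy": 0,"wz": 1}])

```text
time: 20.18
eef_pos: [0.4387, -0.1875, 0.1578]
eef_rot: [0.678, 0.735, -0.002, -0.009]
wrist_force: [-1.0, 0.2, -0.2]
width: 0.0304
```

Emit:
jog_arm(targets=[{"tx": 0,"ty": 0,"tz": 0,"wx": 0,"wy": 0,"wz": 0.23},{"tx": 0,"ty": 0,"tz": 0,"wx": 0,"wy": 0,"wz": 0.46},{"tx": 0,"ty": 0,"tz": 0,"wx": 0,"wy": 0,"wz": 0.69},{"tx": 0,"ty": 0,"tz": 0,"wx": 0,"wy": 0,"wz": 0.92},{"tx": 0,"ty": 0,"tz": 0,"wx": 0,"wy": 0,"wz": 1}], grip=0.05)

```text
time: 20.6
eef_pos: [0.4366, -0.1865, 0.1553]
eef_rot: [0.846, 0.533, -0.006, -0.011]
wrist_force: [-0.1, -0.2, -0.2]
width: 0.0403
```

```bash
python3 m.py .4445 -.188 .12 62; python3 - <<'E'
from h import *
o=arm.get_obs();P=(o["eef_pos"],o["eef_rot"]);p,d=arm.camera("wrist");cv2.imwrite("pics/w13.png",p[:,:,::-1])
for q in ([.4445,-.188,.07],[.451,-.068,.07]):print(proj("wrist",q,P))
E
```

```text
t=20.6 pos [ 0.4366 -0.1865  0.1553] yaw 64.4 F [-0.0581 -0.2226 -0.2194] w 0.0403
shift [0.008 0.034 0.141] turn [-0.046 -0.002  0.08 ]
(np.float64(334.816548453487), np.float64(240.95689420209143))
(np.float64(260.3788625335449), np.float64(66.09813601215743))
```

View pics/w13.png

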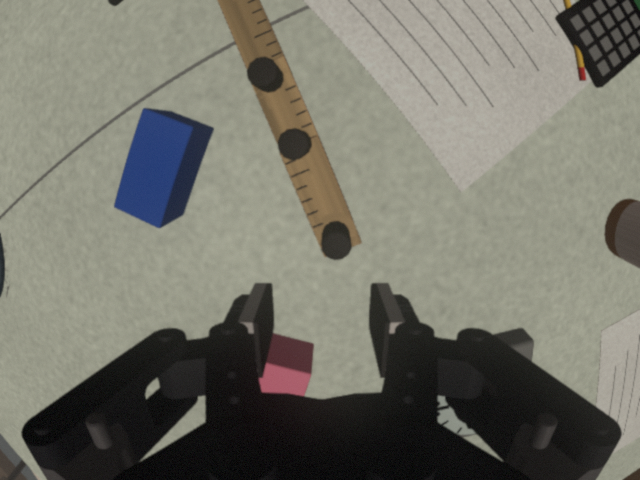

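Emit:
jog_arm(targets=[{"tx": 0.005,"ty": 0.035,"tz": 0.1,"wx": -0.046,"wy": 0,"wz": 0.08},{"tx": 0.005,"ty": 0.035,"tz": 0.2,"wx": -0.046,"wy": 0,"wz": 0.08},{"tx": 0.005,"ty": 0.035,"tz": 0.3,"wx": -0.046,"wy": 0,"wz": 0.08},{"tx": 0.005,"ty": 0.035,"tz": 0.34,"wx": -0.046,"wy": 0,"wz": 0.08},{"tx": 0.005,"ty": 0.035,"tz": 0.34,"wx": -0.046,"wy": 0,"wz": 0.08}])

```text
time: 21.07
eef_pos: [0.4394, -0.1864, 0.0664]
eef_rot: [0.857, 0.516, -0.002, -0.004]
wrist_force: [0.2, -0.1, -0.0]
width: 0.0405
```

```bash
python3 m.py .4448 -.1885 .043 62; python3 - <<'E'
from h import *
o=arm.get_obs();P=(o["eef_pos"],o["eef_rot"]);p,d=arm.camera("wrist");cv2.imwrite("pics/w14.png",p[:,:,::-1])
E
```

```text
t=21.1 pos [ 0.4394 -0.1864  0.0664] yaw 62.1 F [ 0.2006 -0.0791 -0.0383] w 0.0405
shift [0.003 0.024 0.093] turn [-0.019 -0.002  0.004]
```

View pics/w14.png

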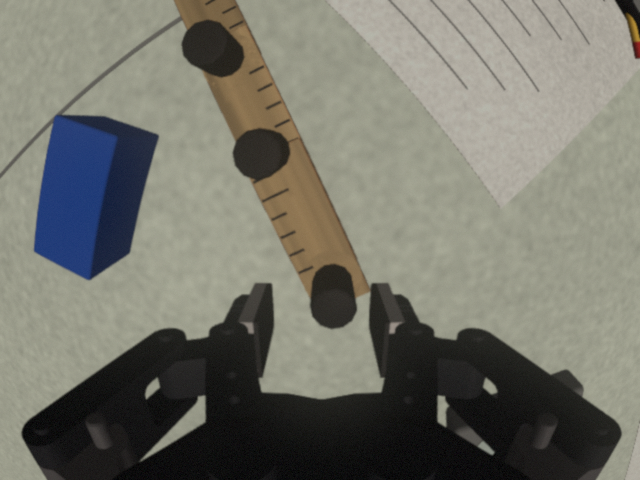

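Emit:
jog_arm(targets=[{"tx": 0.01,"ty": 0.024,"tz": 0.0,"wx": -0.019,"wy": 0,"wz": 0},{"tx": 0.01,"ty": 0.024,"tz": 0.05,"wx": -0.019,"wy": 0,"wz": 0},{"tx": 0.01,"ty": 0.024,"tz": 0.093,"wx": -0.019,"wy": 0,"wz": 0},{"tx": 0.01,"ty": 0.024,"tz": 0.093,"wx": -0.019,"wy": 0,"wz": 0}])

```text
time: 21.45
eef_pos: [0.4464, -0.1872, 0.0434]
eef_rot: [0.857, 0.516, 0.001, 0.0]
wrist_force: [-0.6, 0.8, -0.7]
width: 0.0405
```

Emit:
jog_arm(targets=[{"tx": 0,"ty": 0,"tz": 0,"wx": 0,"wy": 0,"wz": 0},{"tx": 0,"ty": 0,"tz": 0,"wx": 0,"wy": 0,"wz": 0},{"tx": 0,"ty": 0,"tz": 0,"wx": 0,"wy": 0,"wz": 0},{"tx": 0,"ty": 0,"tz": 0,"wx": 0,"wy": 0,"wz": 0}], grip=1, squeeze=35)

```text
time: 21.78
eef_pos: [0.4457, -0.1869, 0.0433]
eef_rot: [0.857, 0.516, 0.0, -0.0]
wrist_force: [-1.0, 2.0, -1.2]
width: 0.0187
```

```bash
python3 arc.py .451 -.069 .120 4 5 .043; python3 - <<'E'
from h import *
o=arm.get_obs();P=(o["eef_pos"],o["eef_rot"]);p,d=arm.camera("wrist");cv2.imwrite("pics/w15.png",p[:,:,::-1])
E
```

```text
t 21.8 pos [ 0.4457 -0.1869  0.0433] yaw 62.1 ang -92.6 r 0.1180 F [-1.   2.  -1.2] M [ 0.17  0.18 -0.09] w 0.0187
  -88.6 [0.008 0.033 0.001] [ 0.    -0.002 -0.133]
  -84.6 [0.025 0.062 0.001] [ 0.    -0.002 -0.267]
  -80.6 [0.045 0.089 0.001] [ 0.    -0.002 -0.4  ]
  -76.6 [0.066 0.115 0.001] [ 0.001 -0.002 -0.533]
  -72.6 [0.089 0.14  0.001] [ 0.001 -0.002 -0.667]
```

View pics/w15.png

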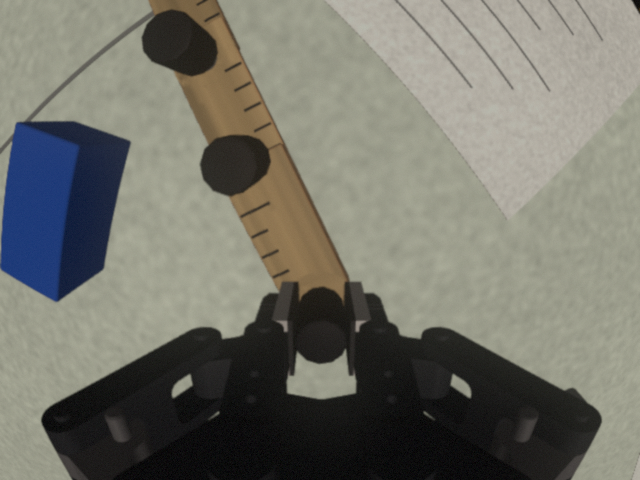

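```bash
python3 arc.py .451 -.069 .1183 6 5 .0433 154.7
```

```text
t 21.8 pos [ 0.4457 -0.1869  0.0433] yaw 62.1 ang -92.6 r 0.1180 F [-1.8  1.2 -0.7] M [ 0.25  0.21 -0.01] w 0.0188
  -86.6 [ 0.022  0.044 -0.   ] [ 0.    -0.002 -0.2  ]
  -80.6 [ 0.05   0.085 -0.   ] [ 0.001 -0.002 -0.4  ]
  -74.6 [ 0.082  0.123 -0.   ] [ 0.001 -0.002 -0.6  ]
  -68.6 [ 0.118  0.157 -0.   ] [ 0.001 -0.002 -0.8  ]
  -62.6 [0.157 0.187 0.   ] [ 0.001 -0.002 -1.   ]
```

Emit:
jog_arm(targets=[{"tx": 0.022,"ty": 0.044,"tz": 0,"wx": 0,"wy": 0,"wz": -0.2},{"tx": 0.05,"ty": 0.085,"tz": 0,"wx": 0,"wy": 0,"wz": -0.4},{"tx": 0.082,"ty": 0.123,"tz": 0,"wx": 0,"wy": 0,"wz": -0.6},{"tx": 0.118,"ty": 0.157,"tz": 0,"wx": 0,"wy": 0,"wz": -0.8},{"tx": 0.157,"ty": 0.187,"tz": 0,"wx": 0,"wy": 0,"wz": -1}])

```text
time: 22.25
eef_pos: [0.5041, -0.1734, 0.043]
eef_rot: [0.693, 0.721, -0.0, -0.002]
wrist_force: [-3.7, 0.9, -0.1]
width: 0.0186
```

```bash
python3 arc.py .451 -.069 .1183 6 5 .0433 154.7; python3 pegs.py 310 280 345 320 350 205 385 250
```

```text
t 22.2 pos [ 0.5041 -0.1734  0.043 ] yaw 92.3 ang -63.0 r 0.1171 F [-3.7  0.9 -0.1] M [ 0.51  0.66 -0.13] w 0.0186
  -57.0 [ 0.019  0.046 -0.001] [-0.006 -0.004 -0.178]
  -51.0 [ 0.046  0.087 -0.001] [-0.005 -0.004 -0.378]
  -45.0 [ 0.078  0.125 -0.001] [-0.005 -0.004 -0.578]
  -39.0 [ 0.113  0.16  -0.001] [-0.005 -0.004 -0.778]
  -33.0 [ 0.152  0.191 -0.001] [-0.005 -0.005 -0.978]
top [(array([325.5, 301.5]), 32, array([6, 6], dtype=int32))]
side [(array([363.6, 213.6]), 79, array([ 8, 14], dtype=int32)), (array([372.1, 229.3]), 83, array([ 7, 14], dtype=int32))]
```

Emit:
jog_arm(targets=[{"tx": 0.02,"ty": 0.043,"tz": 0,"wx": -0.005,"wy": -0.004,"wz": -0.18},{"tx": 0.047,"ty": 0.084,"tz": 0,"wx": -0.005,"wy": -0.004,"wz": -0.38},{"tx": 0.079,"ty": 0.122,"tz": 0,"wx": -0.005,"wy": -0.004,"wz": -0.58},{"tx": 0.114,"ty": 0.157,"tz": 0,"wx": -0.005,"wy": -0.004,"wz": -0.78},{"tx": 0.152,"ty": 0.188,"tz": 0,"wx": -0.005,"wy": -0.004,"wz": -0.98}])

```text
time: 22.77
eef_pos: [0.549, -0.1332, 0.0429]
eef_rot: [0.487, 0.873, -0.0, -0.001]
wrist_force: [-5.3, -0.2, 2.6]
width: 0.0188
```

```bash
python3 arc.py .451 -.069 .118 6 5 .0433 154.7; python3 pegs.py 310 280 345 320 350 215 385 250
```

```text
t 22.8 pos [ 0.549  -0.1332  0.0429] yaw 121.7 ang -33.2 r 0.1172 F [-5.3 -0.2  2.6] M [ 0.16  1.08 -0.08] w 0.0188
  -27.2 [ 0.02   0.045 -0.002] [-0.002 -0.002 -0.193]
  -21.2 [ 0.048  0.086 -0.002] [-0.002 -0.002 -0.393]
  -15.2 [ 0.08   0.124 -0.002] [-0.002 -0.002 -0.593]
  -9.2 [ 0.115  0.158 -0.002] [-0.002 -0.002 -0.793]
  -3.2 [ 0.154  0.188 -0.002] [-0.002 -0.002 -0.993]
top [(array([337.4, 283.9]), 35, array([7, 7], dtype=int32)), (array([325.4, 301.4]), 30, array([6, 6], dtype=int32))]
side [(array([353.8, 219.2]), 60, array([ 7, 10], dtype=int32)), (array([371.4, 229.2]), 80, array([ 8, 14], dtype=int32))]
```

Emit:
jog_arm(targets=[{"tx": 0.022,"ty": 0.038,"tz": -0.001,"wx": -0.002,"wy": -0.002,"wz": -0.19},{"tx": 0.049,"ty": 0.079,"tz": -0.001,"wx": -0.002,"wy": -0.002,"wz": -0.39},{"tx": 0.08,"ty": 0.116,"tz": -0.001,"wx": -0.002,"wy": -0.002,"wz": -0.59},{"tx": 0.114,"ty": 0.149,"tz": -0.001,"wx": -0.002,"wy": -0.002,"wz": -0.79},{"tx": 0.152,"ty": 0.18,"tz": -0.001,"wx": -0.002,"wy": -0.002,"wz": -0.99}])

```text
time: 23.28
eef_pos: [0.5672, -0.0774, 0.0431]
eef_rot: [0.248, 0.969, -0.0, 0.0]
wrist_force: [-4.1, -1.2, 1.7]
width: 0.0188
```

```bash
python3 arc.py .451 -.069 .1165 6 5 .0433 154.7; python3 pegs.py 310 290 345 320 350 218 385 250
```

```text
t 23.3 pos [ 0.5672 -0.0774  0.0431] yaw 151.2 ang -4.1 r 0.1165 F [-4.1 -1.2  1.7] M [-0.25  1.09 -0.21] w 0.0188
  1.9 [ 0.023  0.043 -0.001] [-0.001  0.001 -0.178]
  7.9 [ 0.05   0.084 -0.001] [-0.001  0.    -0.378]
  13.9 [ 0.081  0.121 -0.001] [-0.001  0.    -0.578]
  19.9 [ 0.116  0.155 -0.001] [-0.001  0.    -0.778]
  25.9 [ 0.154  0.186 -0.001] [-0.001  0.    -0.978]
top [(array([325.4, 301.4]), 30, array([6, 6], dtype=int32))]
side [(array([350.9, 225. ]), 33, array([ 3, 13], dtype=int32)), (array([371.4, 229.2]), 79, array([ 8, 14], dtype=int32))]
```

Emit:
jog_arm(targets=[{"tx": 0.024,"ty": 0.037,"tz": -0.001,"wx": 0,"wy": 0,"wz": -0.18},{"tx": 0.051,"ty": 0.078,"tz": -0.001,"wx": 0,"wy": 0,"wz": -0.38},{"tx": 0.082,"ty": 0.115,"tz": -0.001,"wx": 0,"wy": 0,"wz": -0.58},{"tx": 0.116,"ty": 0.149,"tz": -0.001,"wx": 0,"wy": 0,"wz": -0.78},{"tx": 0.153,"ty": 0.18,"tz": -0.001,"wx": 0,"wy": 0,"wz": -0.98}])

```text
time: 23.8
eef_pos: [0.5557, -0.0199, 0.0432]
eef_rot: [-0.004, 1.0, -0.0, 0.001]
wrist_force: [-2.4, -4.0, 0.4]
width: 0.0187
```

```bash
python3 arc.py .450 -.070 .1173 6 5 .0433 154.7; python3 pegs.py 310 290 345 320 350 218 385 250
```

```text
t 23.8 pos [ 0.5557 -0.0199  0.0432] yaw -179.6 ang 25.4 r 0.1170 F [-2.4 -4.   0.4] M [-0.52  0.56 -0.22] w 0.0187
  31.4 [ 0.022  0.044 -0.   ] [-0.002  0.003 -0.188]
  37.4 [ 0.049  0.085 -0.   ] [-0.002  0.002 -0.388]
  43.4 [ 0.081  0.122 -0.   ] [-0.002  0.002 -0.588]
  49.4 [ 0.116  0.157 -0.001] [-0.002  0.002 -0.788]
  55.4 [ 0.155  0.187 -0.001] [-0.002  0.002 -0.988]
top [(array([326.7, 304.2]), 157, array([25, 30], dtype=int32))]
side [(array([371.4, 229.2]), 81, array([ 8, 14], dtype=int32)), (array([351.4, 233.8]), 48, array([ 4, 13], dtype=int32))]
```

Emit:
jog_arm(targets=[{"tx": 0.023,"ty": 0.04,"tz": 0,"wx": 0,"wy": 0,"wz": -0.19},{"tx": 0.05,"ty": 0.08,"tz": 0,"wx": 0,"wy": 0,"wz": -0.39},{"tx": 0.081,"ty": 0.117,"tz": 0,"wx": 0,"wy": 0,"wz": -0.59},{"tx": 0.115,"ty": 0.151,"tz": 0,"wx": 0,"wy": 0,"wz": -0.79},{"tx": 0.153,"ty": 0.181,"tz": 0,"wx": 0,"wy": 0,"wz": -0.99}])

```text
time: 24.32
eef_pos: [0.5172, 0.0251, 0.0433]
eef_rot: [-0.258, 0.966, -0.001, 0.001]
wrist_force: [-0.5, -3.1, -0.1]
width: 0.0184
```

```bash
python3 arc.py .450 -.0705 .1165 6 5 .0433 154.7; python3 pegs.py 310 290 345 320 350 218 385 250
```

```text
t 24.3 pos [0.5172 0.0251 0.0433] yaw -150.1 ang 54.9 r 0.1168 F [-0.5 -3.1 -0.1] M [-0.58  0.12 -0.27] w 0.0184
  60.9 [ 0.024  0.043 -0.   ] [-0.003  0.003 -0.189]
  66.9 [ 0.051  0.083 -0.   ] [-0.003  0.003 -0.389]
  72.9 [ 0.083  0.12  -0.   ] [-0.003  0.003 -0.589]
  78.9 [ 0.118  0.154 -0.   ] [-0.004  0.002 -0.789]
  84.9 [ 0.156  0.184 -0.001] [-0.004  0.002 -0.989]
top []
side [(array([352.4, 223. ]), 71, array([ 7, 14], dtype=int32)), (array([371.5, 229.2]), 87, array([ 8, 14], dtype=int32)), (array([356.6, 241.1]), 84, array([ 8, 13], dtype=int32))]
```

Emit:
jog_arm(targets=[{"tx": 0.024,"ty": 0.042,"tz": 0,"wx": 0,"wy": 0,"wz": -0.19},{"tx": 0.051,"ty": 0.082,"tz": 0,"wx": 0,"wy": 0,"wz": -0.39},{"tx": 0.083,"ty": 0.119,"tz": 0,"wx": 0,"wy": 0,"wz": -0.59},{"tx": 0.118,"ty": 0.152,"tz": 0,"wx": 0,"wy": 0,"wz": -0.79},{"tx": 0.14,"ty": 0.17,"tz": 0,"wx": 0,"wy": 0,"wz": -0.9}])

```text
time: 24.83
eef_pos: [0.4656, 0.0448, 0.0434]
eef_rot: [-0.475, 0.88, -0.0, 0.002]
wrist_force: [2.5, -1.4, -3.1]
width: 0.019
```

```bash
python3 arc.py .450 -.0705 .1165 2 5 .0433 154.7; python3 - <<'E'
from h import *
p,d=arm.camera("side");crop(p,320,180,420,300,5,"pics/s16.png")
E
```

```text
t 24.8 pos [0.4656 0.0448 0.0434] yaw -123.3 ang 82.3 r 0.1163 F [ 2.5 -1.4 -3.1] M [-0.28 -0.51 -0.04] w 0.0190
  84.3 [0.007 0.015 0.   ] [-0.005  0.004 -0.076]
  86.3 [0.015 0.029 0.   ] [-0.005  0.004 -0.142]
  88.3 [0.023 0.043 0.   ] [-0.005  0.004 -0.209]
  90.3 [0.032 0.057 0.   ] [-0.005  0.004 -0.276]
  92.3 [0.041 0.07  0.   ] [-0.005  0.004 -0.342]
```

View pics/s16.png

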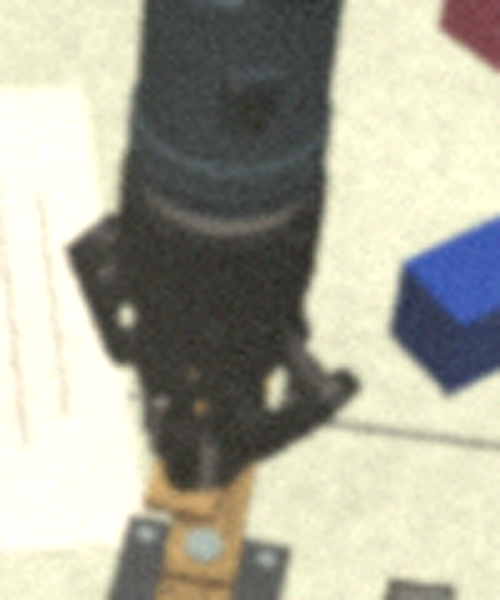

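Emit:
jog_arm(targets=[{"tx": 0.007,"ty": 0.015,"tz": 0,"wx": 0,"wy": 0,"wz": -0.07},{"tx": 0.015,"ty": 0.029,"tz": 0,"wx": 0,"wy": 0,"wz": -0.14},{"tx": 0.023,"ty": 0.043,"tz": 0,"wx": 0,"wy": 0,"wz": -0.2},{"tx": 0.023,"ty": 0.043,"tz": 0,"wx": 0,"wy": 0,"wz": -0.2}])

```text
time: 25.22
eef_pos: [0.4543, 0.0456, 0.0434]
eef_rot: [-0.519, 0.855, -0.001, 0.003]
wrist_force: [4.1, 0.1, -4.7]
width: 0.0186
```

```bash
python3 arc.py .450 -.0705 .1165 1 5 .0433 154.7
```

```text
t 25.2 pos [0.4543 0.0456 0.0434] yaw -117.4 ang 87.9 r 0.1162 F [ 4.1  0.1 -4.7] M [-0.03 -0.65 -0.11] w 0.0186
  88.9 [0.003 0.008 0.001] [-0.007  0.008 -0.035]
  89.9 [0.006 0.015 0.   ] [-0.007  0.007 -0.068]
  90.9 [0.01  0.022 0.   ] [-0.007  0.007 -0.102]
  91.9 [0.014 0.029 0.   ] [-0.007  0.007 -0.135]
  92.9 [0.018 0.036 0.   ] [-0.007  0.007 -0.168]
```

Emit:
jog_arm(targets=[{"tx": 0.005,"ty": 0.01,"tz": 0,"wx": 0,"wy": 0,"wz": -0.04},{"tx": 0.01,"ty": 0.022,"tz": 0,"wx": 0,"wy": 0,"wz": -0.08},{"tx": 0.014,"ty": 0.029,"tz": 0,"wx": 0,"wy": 0,"wz": -0.1},{"tx": 0.014,"ty": 0.029,"tz": 0,"wx": 0,"wy": 0,"wz": -0.1}])

```text
time: 25.55
eef_pos: [0.4538, 0.0451, 0.044]
eef_rot: [-0.539, 0.842, -0.002, 0.01]
wrist_force: [15.8, 1.1, -19.2]
width: 0.0187
```

```bash
python3 arc.py .450 -.0705 .1165 1 5 .0433 154.7
```

```text
t 25.6 pos [0.4538 0.0451 0.044 ] yaw -114.7 ang 88.1 r 0.1156 F [ 15.8   1.1 -19.2] M [ 0.21 -2.91 -0.07] w 0.0187
  89.1 [0.    0.009 0.003] [-0.027  0.026  0.049]
  90.1 [0.003 0.016 0.002] [-0.027  0.026  0.015]
  91.1 [0.007 0.024 0.002] [-0.028  0.026 -0.018]
  92.1 [0.011 0.031 0.002] [-0.028  0.025 -0.051]
  93.1 [0.014 0.038 0.002] [-0.028  0.025 -0.085]
```

Emit:
jog_arm(targets=[{"tx": -0.002,"ty": -0.01,"tz": 0,"wx": 0,"wy": 0,"wz": 0},{"tx": -0.002,"ty": -0.01,"tz": 0,"wx": 0,"wy": 0,"wz": 0},{"tx": -0.002,"ty": -0.01,"tz": 0,"wx": 0,"wy": 0,"wz": 0}], grip=0.2)

```text
time: 25.8
eef_pos: [0.4561, 0.0446, 0.0442]
eef_rot: [-0.539, 0.842, -0.002, 0.009]
wrist_force: [-0.0, 0.7, -0.3]
width: 0.0345
```

Emit:
jog_arm(targets=[{"tx": 0,"ty": 0,"tz": -0.08,"wx": 0,"wy": 0,"wz": 0},{"tx": 0,"ty": 0,"tz": -0.16,"wx": 0,"wy": 0,"wz": 0},{"tx": 0,"ty": 0,"tz": -0.26,"wx": 0,"wy": 0,"wz": 0},{"tx": 0,"ty": 0,"tz": -0.38,"wx": 0,"wy": 0,"wz": 0},{"tx": 0,"ty": 0,"tz": -0.5,"wx": 0,"wy": 0,"wz": 0}])

```text
time: 26.22
eef_pos: [0.4516, 0.045, 0.1691]
eef_rot: [-0.539, 0.842, 0.001, 0.008]
wrist_force: [0.8, -1.0, 1.0]
width: 0.0341
```

```bash
python3 m.py .451 -.068 .15 65; python3 - <<'E'
from h import *
p,d=arm.camera("side");crop(p,320,180,420,300,5,"pics/s17.png")
p,d=arm.camera("wrist");cv2.imwrite("pics/w17.png",p[:,:,::-1])
E
```

```text
t=26.2 pos [0.4516 0.045  0.1691] yaw -114.7 F [ 0.8428 -1.038   0.9954] w 0.0341
shift [ 0.413 -0.187  0.072] turn [-0.042 -0.022 -5.991]
```

View pics/s17.png

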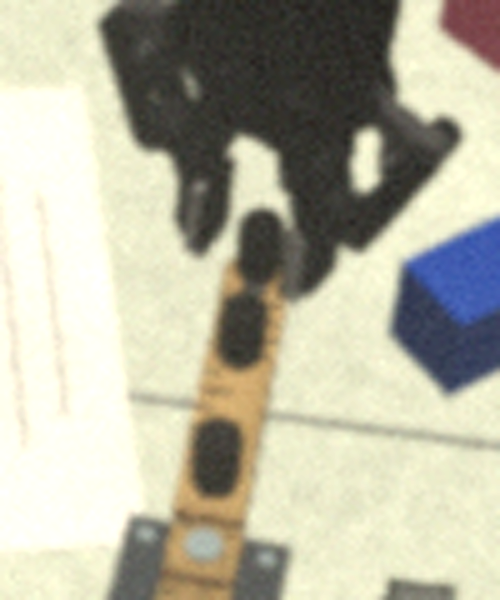

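View pics/w17.png

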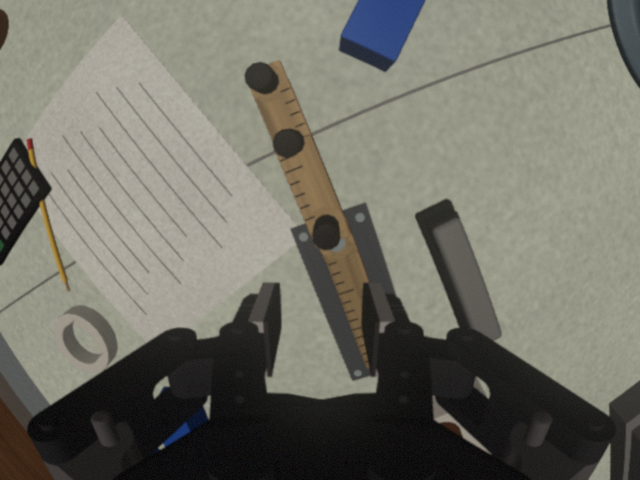

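Emit:
jog_arm(targets=[{"tx": 0.08,"ty": -0.04,"tz": 0,"wx": 0,"wy": 0,"wz": 0.23},{"tx": 0.16,"ty": -0.08,"tz": 0,"wx": 0,"wy": 0,"wz": 0.46},{"tx": 0.25,"ty": -0.12,"tz": 0,"wx": 0,"wy": 0,"wz": 0.69},{"tx": 0.33,"ty": -0.16,"tz": 0,"wx": 0,"wy": 0,"wz": 0.92},{"tx": 0.41,"ty": -0.187,"tz": 0,"wx": 0,"wy": 0,"wz": 1}])

```text
time: 26.73
eef_pos: [0.4548, -0.0677, 0.1728]
eef_rot: [-0.3, 0.954, -0.003, 0.012]
wrist_force: [0.3, -0.0, 0.3]
width: 0.0344
```

Emit:
jog_arm(targets=[{"tx": 0,"ty": 0,"tz": 0,"wx": 0,"wy": 0,"wz": 0.23},{"tx": 0,"ty": 0,"tz": 0,"wx": 0,"wy": 0,"wz": 0.46},{"tx": 0,"ty": 0,"tz": 0,"wx": 0,"wy": 0,"wz": 0.69},{"tx": 0,"ty": 0,"tz": 0,"wx": 0,"wy": 0,"wz": 0.92},{"tx": 0,"ty": 0,"tz": 0,"wx": 0,"wy": 0,"wz": 1}])

```text
time: 27.15
eef_pos: [0.4532, -0.067, 0.1718]
eef_rot: [-0.041, 0.999, 0.001, 0.011]
wrist_force: [-0.1, -0.2, -0.3]
width: 0.0342
```

Emit:
jog_arm(targets=[{"tx": 0,"ty": 0,"tz": 0,"wx": 0,"wy": 0,"wz": 0.23},{"tx": 0,"ty": 0,"tz": 0,"wx": 0,"wy": 0,"wz": 0.46},{"tx": 0,"ty": 0,"tz": 0,"wx": 0,"wy": 0,"wz": 0.69},{"tx": 0,"ty": 0,"tz": 0,"wx": 0,"wy": 0,"wz": 0.92},{"tx": 0,"ty": 0,"tz": 0,"wx": 0,"wy": 0,"wz": 1}])

```text
time: 27.57
eef_pos: [0.4515, -0.066, 0.1707]
eef_rot: [0.221, 0.975, 0.003, 0.009]
wrist_force: [-0.4, 0.8, 0.8]
width: 0.0341
```

Emit:
jog_arm(targets=[{"tx": 0,"ty": 0,"tz": 0,"wx": 0,"wy": 0,"wz": 0.23},{"tx": 0,"ty": 0,"tz": 0,"wx": 0,"wy": 0,"wz": 0.46},{"tx": 0,"ty": 0,"tz": 0,"wx": 0,"wy": 0,"wz": 0.69},{"tx": 0,"ty": 0,"tz": 0,"wx": 0,"wy": 0,"wz": 0.92},{"tx": 0,"ty": 0,"tz": 0,"wx": 0,"wy": 0,"wz": 1}])

```text
time: 27.98
eef_pos: [0.4498, -0.065, 0.1695]
eef_rot: [0.467, 0.884, 0.005, 0.006]
wrist_force: [-0.4, -0.1, 0.5]
width: 0.0344
```

Emit:
jog_arm(targets=[{"tx": 0,"ty": 0,"tz": 0,"wx": 0,"wy": 0,"wz": 0.23},{"tx": 0,"ty": 0,"tz": 0,"wx": 0,"wy": 0,"wz": 0.46},{"tx": 0,"ty": 0,"tz": 0,"wx": 0,"wy": 0,"wz": 0.69},{"tx": 0,"ty": 0,"tz": 0,"wx": 0,"wy": 0,"wz": 0.92},{"tx": 0,"ty": 0,"tz": 0,"wx": 0,"wy": 0,"wz": 1}], grip=0.05)

```text
time: 28.4
eef_pos: [0.4481, -0.064, 0.1683]
eef_rot: [0.682, 0.731, 0.005, 0.003]
wrist_force: [-0.0, -1.4, 0.5]
width: 0.0406
```

```bash
python3 m.py .451 -.068 .15 72
```

```text
t=28.4 pos [ 0.4481 -0.064   0.1683] yaw 94.0 F [-0.0438 -1.3631  0.541 ] w 0.0406
shift [-0.017  0.01   0.073] turn [ 0.021 -0.009  0.734]
```

Emit:
jog_arm(targets=[{"tx": -0.022,"ty": 0.01,"tz": 0.08,"wx": 0.02,"wy": -0.01,"wz": 0.2},{"tx": -0.022,"ty": 0.01,"tz": 0.16,"wx": 0.02,"wy": -0.01,"wz": 0.4},{"tx": -0.022,"ty": 0.01,"tz": 0.26,"wx": 0.02,"wy": -0.01,"wz": 0.6},{"tx": -0.022,"ty": 0.01,"tz": 0.36,"wx": 0.02,"wy": -0.01,"wz": 0.734},{"tx": -0.022,"ty": 0.01,"tz": 0.4,"wx": 0.02,"wy": -0.01,"wz": 0.734}])

```text
time: 28.82
eef_pos: [0.4479, -0.0678, 0.0646]
eef_rot: [0.809, 0.588, -0.003, -0.003]
wrist_force: [-0.7, 0.1, -0.0]
width: 0.0407
```

```bash
python3 m.py .4505 -.0695 .043 72; python3 - <<'E'
from h import *
o=arm.get_obs();P=(o["eef_pos"],o["eef_rot"]);p,d=arm.camera("wrist");cv2.imwrite("pics/w18.png",p[:,:,::-1])
E
```

```text
t=28.8 pos [ 0.4479 -0.0678  0.0646] yaw 72.0 F [-0.721   0.1417 -0.0404] w 0.0407
shift [-0.003  0.013  0.086] turn [-0.015  0.002 -0.   ]
```

View pics/w18.png

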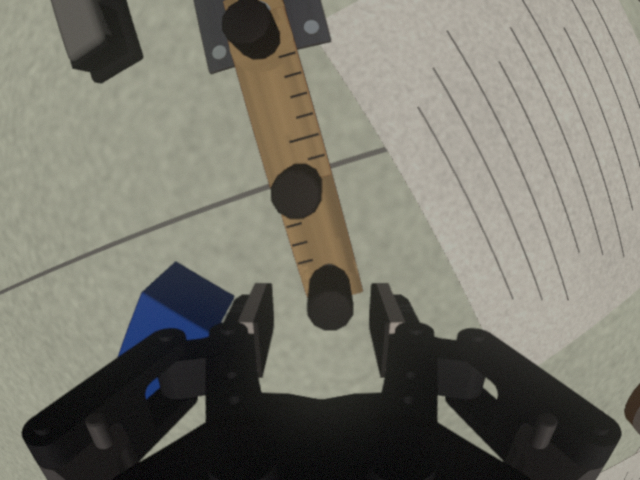

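Emit:
jog_arm(targets=[{"tx": 0.01,"ty": 0.017,"tz": 0.0,"wx": -0.015,"wy": 0,"wz": 0},{"tx": 0.01,"ty": 0.017,"tz": 0.05,"wx": -0.015,"wy": 0,"wz": 0},{"tx": 0.01,"ty": 0.017,"tz": 0.086,"wx": -0.015,"wy": 0,"wz": 0},{"tx": 0.01,"ty": 0.017,"tz": 0.086,"wx": -0.015,"wy": 0,"wz": 0}])

```text
time: 29.2
eef_pos: [0.4514, -0.0662, 0.0421]
eef_rot: [0.808, 0.589, -0.001, -0.001]
wrist_force: [-0.7, 0.2, 0.4]
width: 0.0409
```

Emit:
jog_arm(targets=[{"tx": 0,"ty": 0,"tz": 0,"wx": 0,"wy": 0,"wz": 0},{"tx": 0,"ty": 0,"tz": 0,"wx": 0,"wy": 0,"wz": 0},{"tx": 0,"ty": 0,"tz": 0,"wx": 0,"wy": 0,"wz": 0},{"tx": 0,"ty": 0,"tz": 0,"wx": 0,"wy": 0,"wz": 0}], grip=1, squeeze=70)

```text
time: 29.53
eef_pos: [0.4522, -0.0663, 0.0429]
eef_rot: [0.808, 0.589, -0.001, -0.0]
wrist_force: [-0.9, -0.4, 1.8]
width: 0.018
```

```bash
python3 arc.py .4565 .0705 .139 6 5 .043
```

```text
t 29.5 pos [ 0.4522 -0.0663  0.0429] yaw 72.2 ang -91.8 r 0.1369 F [-0.9 -0.4  1.8] M [0.   0.06 0.02] w 0.0180
  -85.8 [ 0.011  0.057 -0.001] [-0.002  0.002 -0.2  ]
  -79.8 [ 0.035  0.11  -0.001] [-0.002  0.002 -0.4  ]
  -73.8 [ 0.065  0.16  -0.001] [-0.002  0.002 -0.6  ]
  -67.8 [ 0.1    0.207 -0.001] [-0.003  0.002 -0.8  ]
  -61.8 [ 0.14   0.249 -0.001] [-0.003  0.001 -1.   ]
```

```bash
python3 arc.py .456 .0705 .1367 6 5 .043 164
```

```text
t 29.5 pos [ 0.4522 -0.0663  0.0429] yaw 72.2 ang -91.6 r 0.1369 F [-0.9 -0.4  1.8] M [0.   0.06 0.02] w 0.0180
  -85.6 [ 0.02   0.054 -0.001] [-0.002  0.002 -0.206]
  -79.6 [ 0.044  0.106 -0.001] [-0.002  0.002 -0.406]
  -73.6 [ 0.074  0.155 -0.001] [-0.002  0.002 -0.606]
  -67.6 [ 0.108  0.2   -0.001] [-0.003  0.002 -0.806]
  -61.6 [ 0.147  0.242 -0.001] [-3.000e-03  1.000e-03 -1.006e+00]
```

Emit:
jog_arm(targets=[{"tx": 0.018,"ty": 0.054,"tz": 0,"wx": 0,"wy": 0,"wz": -0.2},{"tx": 0.043,"ty": 0.106,"tz": 0,"wx": 0,"wy": 0,"wz": -0.4},{"tx": 0.073,"ty": 0.155,"tz": 0,"wx": 0,"wy": 0,"wz": -0.6},{"tx": 0.107,"ty": 0.2,"tz": 0,"wx": 0,"wy": 0,"wz": -0.8},{"tx": 0.147,"ty": 0.242,"tz": 0,"wx": 0,"wy": 0,"wz": -1}])

```text
time: 29.95
eef_pos: [0.5189, -0.0517, 0.0428]
eef_rot: [0.627, 0.779, -0.004, -0.002]
wrist_force: [-6.1, -1.7, 6.9]
width: 0.0181
```

```bash
python3 arc.py .456 .0705 .1367 6 5 .043 164;  python3 - <<'E'
from h import *
p,d=arm.camera("side");crop(p,280,180,420,300,5,"pics/s19.png")
E
```

```text
t 29.9 pos [ 0.5189 -0.0517  0.0428] yaw 102.3 ang -62.8 r 0.1374 F [-6.1 -1.7  6.9] M [-0.27  1.04 -0.35] w 0.0181
  -56.8 [ 0.02   0.054 -0.001] [-0.016  0.003 -0.164]
  -50.8 [ 0.044  0.106 -0.002] [-0.016  0.003 -0.364]
  -44.8 [ 0.072  0.156 -0.002] [-0.016  0.002 -0.564]
  -38.8 [ 0.106  0.202 -0.003] [-0.016  0.001 -0.764]
  -32.8 [ 0.144  0.245 -0.003] [-0.017  0.    -0.964]
```

View pics/s19.png

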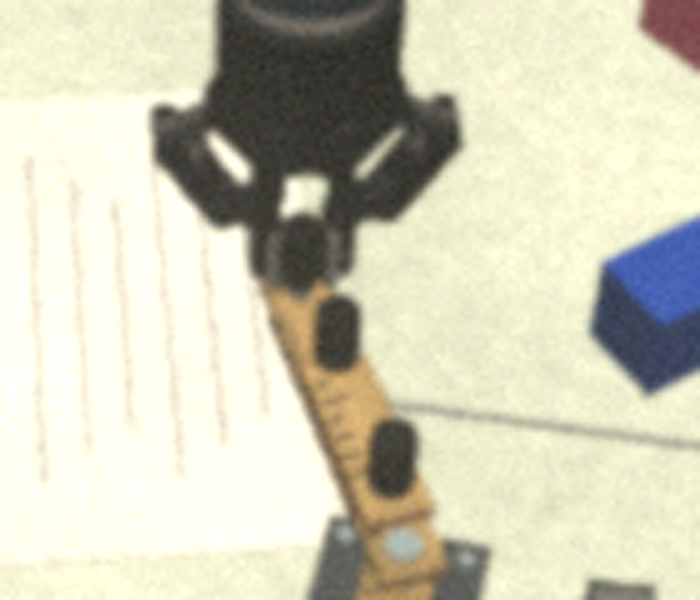

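Folded stack swinging as one; continue.

Emit:
jog_arm(targets=[{"tx": 0.02,"ty": 0.054,"tz": -0.001,"wx": -0.016,"wy": 0,"wz": -0.17},{"tx": 0.044,"ty": 0.106,"tz": -0.002,"wx": -0.016,"wy": 0,"wz": -0.37},{"tx": 0.072,"ty": 0.156,"tz": -0.002,"wx": -0.016,"wy": 0,"wz": -0.57},{"tx": 0.106,"ty": 0.202,"tz": -0.002,"wx": -0.016,"wy": 0,"wz": -0.77},{"tx": 0.144,"ty": 0.245,"tz": -0.003,"wx": -0.016,"wy": 0,"wz": -0.97}])

```text
time: 30.42
eef_pos: [0.5709, -0.0051, 0.0429]
eef_rot: [0.409, 0.913, -0.003, -0.001]
wrist_force: [-6.3, -3.8, 4.9]
width: 0.018
```

```bash
python3 arc.py .456 .0705 .1367 6 5 .043 164
```

```text
t 30.4 pos [ 0.5709 -0.0051  0.0429] yaw 131.7 ang -33.3 r 0.1375 F [-6.3 -3.8  4.9] M [-0.7   1.23 -0.21] w 0.0180
  -27.3 [ 0.021  0.054 -0.001] [-0.01   0.    -0.165]
  -21.3 [ 0.044  0.106 -0.001] [-0.01  -0.    -0.365]
  -15.3 [ 0.073  0.156 -0.001] [-0.01  -0.001 -0.565]
  -9.3 [ 0.106  0.202 -0.002] [-0.01  -0.001 -0.765]
  -3.3 [ 0.144  0.244 -0.002] [-0.01  -0.002 -0.965]
```

Emit:
jog_arm(targets=[{"tx": 0.021,"ty": 0.054,"tz": -0.001,"wx": -0.01,"wy": 0,"wz": -0.17},{"tx": 0.044,"ty": 0.106,"tz": -0.001,"wx": -0.01,"wy": 0,"wz": -0.37},{"tx": 0.073,"ty": 0.156,"tz": -0.001,"wx": -0.01,"wy": 0,"wz": -0.57},{"tx": 0.106,"ty": 0.202,"tz": -0.001,"wx": -0.01,"wy": 0,"wz": -0.77},{"tx": 0.144,"ty": 0.244,"tz": -0.001,"wx": -0.01,"wy": 0,"wz": -0.97}])

```text
time: 30.83
eef_pos: [0.5925, 0.0581, 0.0429]
eef_rot: [0.168, 0.986, -0.003, -0.001]
wrist_force: [-2.6, -4.3, 5.9]
width: 0.0181
```

```bash
python3 arc.py .456 .0705 .1367 6 5 .043 164
```

```text
t 30.8 pos [0.5925 0.0581 0.0429] yaw 160.7 ang -5.2 r 0.1371 F [-2.6 -4.3  5.9] M [-1.06  0.53 -0.45] w 0.0181
  0.8 [ 0.018  0.054 -0.001] [-0.013 -0.002 -0.138]
  6.8 [ 0.041  0.107 -0.001] [-0.013 -0.003 -0.338]
  12.8 [ 0.069  0.157 -0.002] [-0.013 -0.003 -0.538]
  18.8 [ 0.102  0.204 -0.002] [-0.013 -0.004 -0.738]
  24.8 [ 0.139  0.247 -0.002] [-0.012 -0.005 -0.938]
```

Emit:
jog_arm(targets=[{"tx": 0.018,"ty": 0.054,"tz": -0.001,"wx": -0.01,"wy": 0,"wz": -0.15},{"tx": 0.041,"ty": 0.107,"tz": -0.001,"wx": -0.01,"wy": 0,"wz": -0.35},{"tx": 0.069,"ty": 0.157,"tz": -0.001,"wx": -0.01,"wy": 0,"wz": -0.55},{"tx": 0.102,"ty": 0.204,"tz": -0.001,"wx": -0.01,"wy": 0,"wz": -0.75},{"tx": 0.139,"ty": 0.247,"tz": -0.001,"wx": -0.01,"wy": 0,"wz": -0.95}])

```text
time: 31.25
eef_pos: [0.5816, 0.1234, 0.0429]
eef_rot: [-0.079, 0.997, -0.004, -0.001]
wrist_force: [-0.9, -6.5, 3.7]
width: 0.0178
```

```bash
python3 arc.py .456 .0705 .1367 6 5 .043 164
```

```text
t 31.2 pos [0.5816 0.1234 0.0429] yaw -171.0 ang 22.8 r 0.1363 F [-0.9 -6.5  3.7] M [-1.13  0.05 -0.49] w 0.0178
  28.8 [ 0.015  0.055 -0.001] [-0.014 -0.006 -0.127]
  34.8 [ 0.037  0.108 -0.001] [-0.014 -0.007 -0.327]
  40.8 [ 0.065  0.158 -0.001] [-0.013 -0.008 -0.527]
  46.8 [ 0.098  0.205 -0.002] [-0.013 -0.009 -0.727]
  52.8 [ 0.135  0.248 -0.002] [-0.012 -0.009 -0.927]
```

Emit:
jog_arm(targets=[{"tx": 0.016,"ty": 0.054,"tz": -0.001,"wx": -0.01,"wy": -0.005,"wz": -0.14},{"tx": 0.038,"ty": 0.107,"tz": -0.001,"wx": -0.01,"wy": -0.005,"wz": -0.34},{"tx": 0.066,"ty": 0.157,"tz": -0.001,"wx": -0.01,"wy": -0.005,"wz": -0.54},{"tx": 0.099,"ty": 0.204,"tz": -0.001,"wx": -0.01,"wy": -0.005,"wz": -0.74},{"tx": 0.136,"ty": 0.247,"tz": -0.001,"wx": -0.01,"wy": -0.005,"wz": -0.94}])

```text
time: 31.67
eef_pos: [0.5416, 0.1755, 0.043]
eef_rot: [-0.318, 0.948, -0.004, 0.0]
wrist_force: [3.5, -5.0, 0.4]
width: 0.0179
```

```bash
python3 arc.py .456 .0705 .1367 6 5 .043 164; python3 - <<'E'
from h import *
p,d=arm.camera("side");crop(p,260,220,420,360,5,"pics/s20.png")
E
```

```text
t 31.7 pos [0.5416 0.1755 0.043 ] yaw -142.9 ang 50.8 r 0.1355 F [ 3.5 -5.   0.4] M [-0.84 -0.68 -0.46] w 0.0179
  56.8 [ 0.012  0.056 -0.   ] [-0.013 -0.004 -0.124]
  62.8 [ 0.034  0.109 -0.001] [-0.013 -0.005 -0.324]
  68.8 [ 0.061  0.159 -0.001] [-0.012 -0.005 -0.524]
  74.8 [ 0.094  0.206 -0.001] [-0.012 -0.006 -0.724]
  80.8 [ 0.131  0.249 -0.001] [-0.012 -0.007 -0.924]
```

View pics/s20.png

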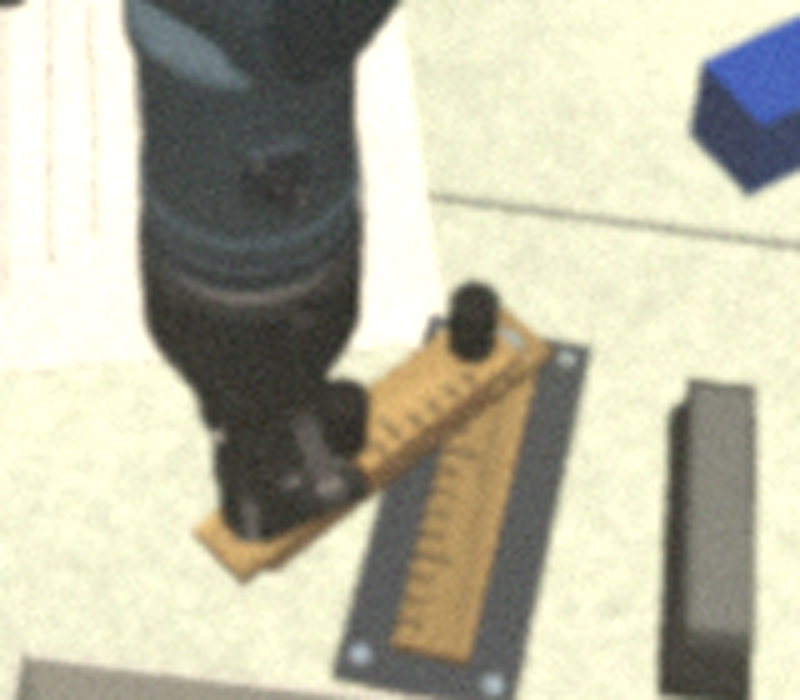

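Emit:
jog_arm(targets=[{"tx": 0.013,"ty": 0.055,"tz": 0,"wx": -0.01,"wy": -0.005,"wz": -0.15},{"tx": 0.035,"ty": 0.108,"tz": 0,"wx": -0.01,"wy": -0.005,"wz": -0.35},{"tx": 0.062,"ty": 0.158,"tz": 0,"wx": -0.01,"wy": -0.005,"wz": -0.55},{"tx": 0.095,"ty": 0.205,"tz": 0,"wx": -0.01,"wy": -0.005,"wz": -0.75},{"tx": 0.131,"ty": 0.247,"tz": 0,"wx": -0.01,"wy": -0.005,"wz": -0.95}])

```text
time: 32.13
eef_pos: [0.479, 0.2032, 0.043]
eef_rot: [-0.544, 0.839, -0.003, -0.0]
wrist_force: [5.5, -5.7, 0.8]
width: 0.0179
```

```bash
python3 arc.py .456 .0705 .136 2 5 .043 164
```

```text
t 32.1 pos [0.479  0.2032 0.043 ] yaw -114.1 ang 80.2 r 0.1347 F [ 5.5 -5.7  0.8] M [-1.15 -1.08 -0.33] w 0.0179
  82.2 [-0.    0.02 -0.  ] [-0.011 -0.007 -0.01 ]
  84.2 [ 0.005  0.038 -0.   ] [-0.01  -0.007 -0.076]
  86.2 [ 0.012  0.056 -0.   ] [-0.01  -0.007 -0.143]
  88.2 [ 0.019  0.073 -0.   ] [-0.01  -0.007 -0.21 ]
  90.2 [ 0.026  0.091 -0.001] [-0.01  -0.008 -0.276]
```

Emit:
jog_arm(targets=[{"tx": 0.004,"ty": 0.018,"tz": 0,"wx": -0.01,"wy": -0.005,"wz": -0.05},{"tx": 0.009,"ty": 0.036,"tz": 0,"wx": -0.01,"wy": -0.005,"wz": -0.11},{"tx": 0.015,"ty": 0.053,"tz": 0,"wx": -0.01,"wy": -0.005,"wz": -0.17},{"tx": 0.015,"ty": 0.053,"tz": 0,"wx": -0.01,"wy": -0.005,"wz": -0.17}])

```text
time: 32.47
eef_pos: [0.4677, 0.2045, 0.0431]
eef_rot: [-0.579, 0.816, -0.001, 0.001]
wrist_force: [5.4, -0.3, -3.2]
width: 0.0179
```

```bash
python3 arc.py .456 .0705 .1345 1 5 .043 164
```

```text
t 32.5 pos [0.4677 0.2045 0.0431] yaw -109.3 ang 85.0 r 0.1345 F [ 5.4 -0.3 -3.2] M [-0.07 -0.98 -0.23] w 0.0179
  86.0 [0.002 0.009 0.   ] [-0.005  0.001  0.023]
  87.0 [0.005 0.018 0.   ] [-0.005  0.001 -0.01 ]
  88.0 [0.008 0.027 0.   ] [-0.005  0.001 -0.043]
  89.0 [0.011 0.036 0.   ] [-0.005  0.001 -0.077]
  90.0 [0.014 0.045 0.   ] [-0.005  0.001 -0.11 ]
```

Emit:
jog_arm(targets=[{"tx": 0.003,"ty": 0.009,"tz": 0,"wx": 0,"wy": 0,"wz": -0.02},{"tx": 0.006,"ty": 0.02,"tz": 0,"wx": 0,"wy": 0,"wz": -0.05},{"tx": 0.01,"ty": 0.034,"tz": 0,"wx": 0,"wy": 0,"wz": -0.08},{"tx": 0.01,"ty": 0.034,"tz": 0,"wx": 0,"wy": 0,"wz": -0.08}])

```text
time: 32.8
eef_pos: [0.4668, 0.2045, 0.0434]
eef_rot: [-0.592, 0.806, -0.002, 0.007]
wrist_force: [14.3, 2.1, -11.7]
width: 0.0177
```

```bash
python3 arc.py .456 .0705 .1345 1 5 .043 164
```

```text
t 32.8 pos [0.4668 0.2045 0.0434] yaw -107.4 ang 85.4 r 0.1344 F [ 14.3   2.1 -11.7] M [ 0.59 -2.76 -0.83] w 0.0177
  86.4 [0.002 0.009 0.001] [-0.022  0.016  0.072]
  87.4 [0.004 0.018 0.001] [-0.023  0.015  0.039]
  88.4 [0.007 0.027 0.001] [-0.023  0.015  0.005]
  89.4 [0.009 0.036 0.001] [-0.023  0.015 -0.028]
  90.4 [0.012 0.045 0.001] [-0.023  0.015 -0.061]
```

Emit:
jog_arm(targets=[{"tx": 0.008,"ty": 0.045,"tz": 0,"wx": 0,"wy": 0,"wz": -0.04},{"tx": 0.008,"ty": 0.045,"tz": 0,"wx": 0,"wy": 0,"wz": -0.04},{"tx": 0.008,"ty": 0.045,"tz": 0,"wx": 0,"wy": 0,"wz": -0.04}])

```text
time: 33.05
eef_pos: [0.4667, 0.2038, 0.0434]
eef_rot: [-0.597, 0.802, -0.007, 0.013]
wrist_force: [21.1, 0.8, -15.5]
width: 0.0178
```

Emit:
jog_arm(targets=[{"tx": 0,"ty": -0.02,"tz": 0,"wx": 0,"wy": 0,"wz": 0},{"tx": 0,"ty": -0.02,"tz": 0,"wx": 0,"wy": 0,"wz": 0},{"tx": 0,"ty": -0.02,"tz": 0,"wx": 0,"wy": 0,"wz": 0}], grip=0.2)

```text
time: 33.3
eef_pos: [0.4705, 0.2024, 0.0434]
eef_rot: [-0.597, 0.802, -0.006, 0.013]
wrist_force: [-0.8, 0.6, -0.8]
width: 0.0345
```

Emit:
jog_arm(targets=[{"tx": 0,"ty": 0,"tz": -0.08,"wx": 0,"wy": 0,"wz": 0},{"tx": 0,"ty": 0,"tz": -0.16,"wx": 0,"wy": 0,"wz": 0},{"tx": 0,"ty": 0,"tz": -0.28,"wx": 0,"wy": 0,"wz": 0},{"tx": 0,"ty": 0,"tz": -0.42,"wx": 0,"wy": 0,"wz": 0},{"tx": 0,"ty": 0,"tz": -0.56,"wx": 0,"wy": 0,"wz": 0}])

```text
time: 33.72
eef_pos: [0.4638, 0.2024, 0.1834]
eef_rot: [-0.598, 0.801, -0.004, 0.011]
wrist_force: [-0.3, -1.4, 0.5]
width: 0.0342
```

```bash
python3 m.py .502 -.399 .2 140; python3 - <<'E'
from h import *
p,d=arm.camera("side");crop(p,260,220,420,360,5,"pics/s21.png")
p,d=arm.camera("wrist");cv2.imwrite("pics/w21.png",p[:,:,::-1])
E
```

```text
t=33.7 pos [0.4638 0.2024 0.1834] yaw -106.5 F [-0.2924 -1.4286  0.4794] w 0.0342
shift [ 2.262 -0.833 -0.078] turn [-0.001  0.053  3.782]
```

View pics/s21.png

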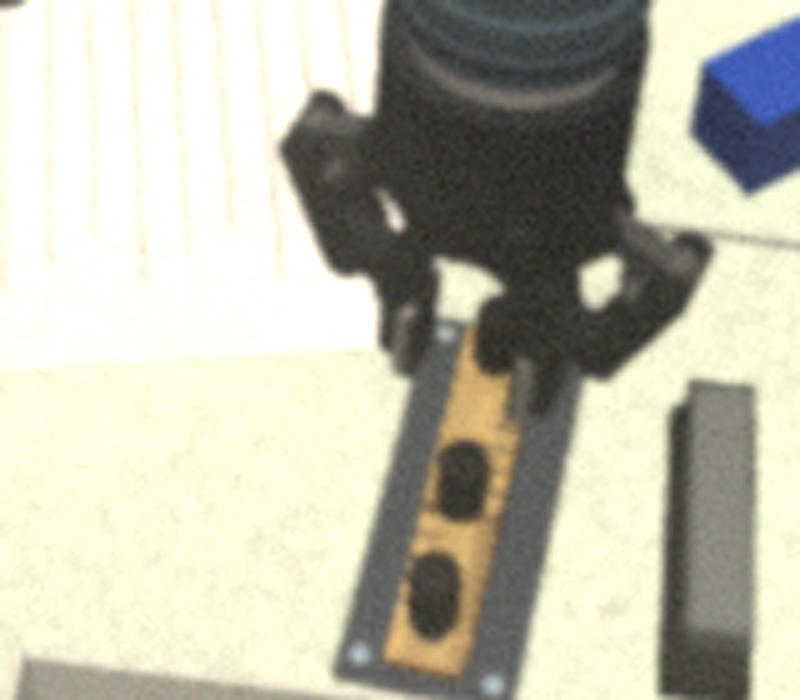

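View pics/w21.png

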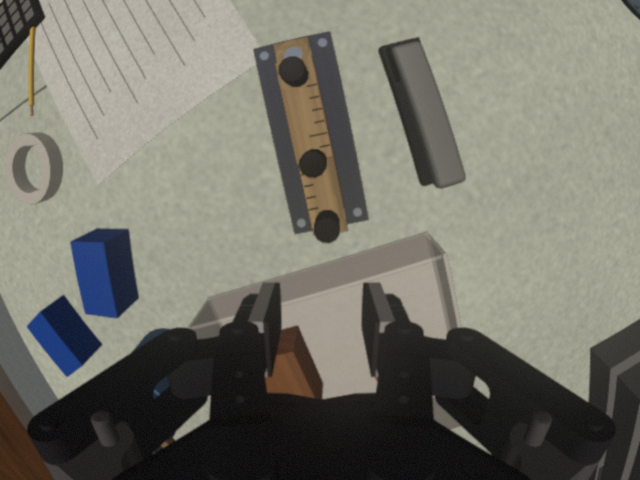

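Emit:
jog_arm(targets=[{"tx": 0.15,"ty": -0.055,"tz": -0.02,"wx": 0,"wy": 0.02,"wz": 0.2},{"tx": 0.3,"ty": -0.11,"tz": -0.04,"wx": 0,"wy": 0.03,"wz": 0.4},{"tx": 0.45,"ty": -0.165,"tz": -0.06,"wx": 0,"wy": 0.04,"wz": 0.6},{"tx": 0.6,"ty": -0.22,"tz": -0.08,"wx": 0,"wy": 0.05,"wz": 0.8},{"tx": 0.75,"ty": -0.275,"tz": -0.08,"wx": 0,"wy": 0.05,"wz": 1}])

```text
time: 34.23
eef_pos: [0.4787, 0.0057, 0.2088]
eef_rot: [-0.369, 0.929, -0.012, 0.008]
wrist_force: [0.4, 0.2, -0.1]
width: 0.0339
```

```bash
python3 m.py .502 -.399 .2 140
```

```text
t=34.2 pos [0.4787 0.0057 0.2088] yaw -136.7 F [ 0.3659  0.2106 -0.1147] w 0.0339
shift [ 1.042 -1.241  0.063] turn [-0.035  0.05   2.776]
```

Emit:
jog_arm(targets=[{"tx": 0.1,"ty": -0.12,"tz": 0,"wx": -0.02,"wy": 0.02,"wz": 0.2},{"tx": 0.2,"ty": -0.24,"tz": 0,"wx": -0.02,"wy": 0.03,"wz": 0.4},{"tx": 0.3,"ty": -0.36,"tz": 0,"wx": -0.02,"wy": 0.03,"wz": 0.6},{"tx": 0.4,"ty": -0.48,"tz": 0,"wx": -0.02,"wy": 0.03,"wz": 0.8},{"tx": 0.5,"ty": -0.6,"tz": 0,"wx": -0.02,"wy": 0.03,"wz": 1}])

```text
time: 34.65
eef_pos: [0.489, -0.1895, 0.2112]
eef_rot: [-0.114, 0.993, -0.007, 0.001]
wrist_force: [0.5, -0.2, 0.5]
width: 0.0345
```

```bash
python3 m.py .502 -.399 .2 140
```

```text
t=34.6 pos [ 0.489  -0.1895  0.2112] yaw -166.9 F [ 0.4606 -0.1924  0.4648] w 0.0345
shift [ 0.139 -0.827  0.057] turn [-0.025  0.013  1.769]
```

Emit:
jog_arm(targets=[{"tx": 0.03,"ty": -0.15,"tz": 0,"wx": -0.02,"wy": 0.01,"wz": 0.2},{"tx": 0.06,"ty": -0.3,"tz": 0,"wx": -0.02,"wy": 0.01,"wz": 0.4},{"tx": 0.09,"ty": -0.45,"tz": 0,"wx": -0.02,"wy": 0.01,"wz": 0.6},{"tx": 0.12,"ty": -0.6,"tz": 0,"wx": -0.02,"wy": 0.01,"wz": 0.8},{"tx": 0.139,"ty": -0.75,"tz": 0.05,"wx": -0.02,"wy": 0.01,"wz": 1}])

```text
time: 35.07
eef_pos: [0.4981, -0.3811, 0.2025]
eef_rot: [0.149, 0.989, -0.002, 0.0]
wrist_force: [0.8, 0.5, 1.4]
width: 0.034
```

```bash
python3 m.py .502 -.399 .2 140
```

```text
t=35.1 pos [ 0.4981 -0.3811  0.2025] yaw 162.8 F [0.8464 0.5431 1.3934] w 0.0340
shift [-0.036 -0.064  0.01 ] turn [-0.008  0.003  0.76 ]
```

Emit:
jog_arm(targets=[{"tx": -0.1,"ty": -0.05,"tz": 0,"wx": -0.008,"wy": 0,"wz": 0.23},{"tx": -0.2,"ty": -0.03,"tz": 0,"wx": -0.008,"wy": 0,"wz": 0.46},{"tx": -0.25,"ty": 0.02,"tz": 0,"wx": -0.008,"wy": 0,"wz": 0.69},{"tx": -0.25,"ty": 0.025,"tz": 0,"wx": -0.008,"wy": 0,"wz": 0.76},{"tx": -0.25,"ty": 0.025,"tz": 0,"wx": -0.008,"wy": 0,"wz": 0.76}])

```text
time: 35.48
eef_pos: [0.561, -0.3893, 0.2013]
eef_rot: [0.34, 0.94, 0.001, -0.0]
wrist_force: [0.1, -0.2, 0.7]
width: 0.0342
```

```bash
python3 m.py .502 -.399 .1 140; python3 - <<'E'
from h import *
o=arm.get_obs();P=(o["eef_pos"],o["eef_rot"])
p,d=arm.camera("wrist");cv2.imwrite("pics/w22.png",p[:,:,::-1]);np.save("/tmp/w22.npy",p)
import pickle;pickle.dump(P,open("/tmp/P22","wb"))
print(proj("wrist",[.502,-.399,.071],P))
E
```

```text
t=35.5 pos [ 0.561  -0.3893  0.2013] yaw 140.3 F [ 0.1331 -0.2492  0.6904] w 0.0342
shift [ 0.156 -0.182  0.405] turn [ 0.005 -0.003  0.009]
(np.float64(259.85581687479674), np.float64(175.2186882252809))
```

View pics/w22.png

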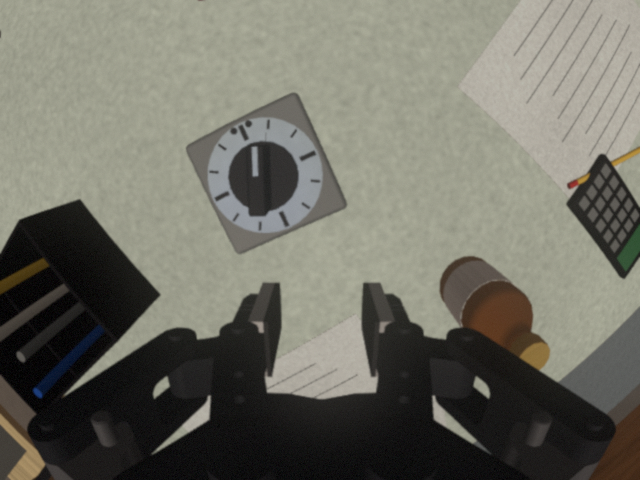

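```bash
python3 - <<'E'
from h import *
import pickle
p=np.load("/tmp/w22.npy");P=pickle.load(open("/tmp/P22","rb"))
crop(p,170,80,370,270,3,"pics/w22c.png")
E
```

```text
(no output)
```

View pics/w22c.png

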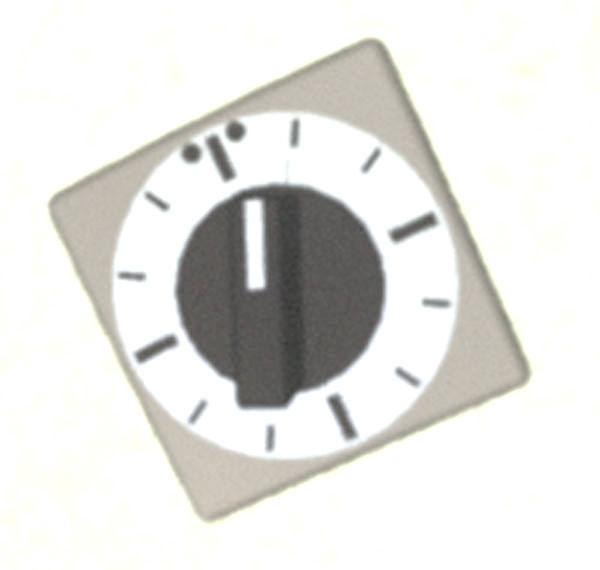

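```bash
cat > dialm.py <<'E'
from h import *
def W(P,x0,y0,s,a,b,z): return onz("wrist",x0+a/s,y0+b/s,z,P)[:2]
def ang(v): return np.degrees(np.arctan2(v[1],v[0]))
E
python3 - <<'E'
from dialm import *
import pickle
P=pickle.load(open("/tmp/P22","rb"))
f=lambda a,b,z:W(P,170,80,3,a,b,z)
z0,z1=f(221,159,.033),f(343,417,.033);q1,q2=f(414,228,.033),f(155,349,.033)
print("centre",(z0+z1)/2,(q1+q2)/2,"zero dir",ang(z0-z1),"cross",ang(q2-q1))
c=[f(375,40,.03),f(527,375,.03),f(208,518,.03),f(50,205,.03)];print("case",np.mean(c,0))
a,b=f(253,200,.071),f(256,290,.071);print("pointer",ang(a-b))
print("bar mid",(f(252,200,.071)+f(253,407,.071))/2, ang(f(252,200,.071)-f(253,407,.071)))
E
```

```text
centre [ 0.50387205 -0.40410314] [ 0.50371164 -0.40430011] zero dir 164.3560037569135 cross -105.86075489855416
case [ 0.50366733 -0.40353707]
pointer 140.83242337803907
bar mid [ 0.50265881 -0.40552667] 138.80101164762328
```

Emit:
jog_arm(targets=[{"tx": 0.155,"ty": -0.17,"tz": 0,"wx": 0,"wy": 0,"wz": 0},{"tx": 0.155,"ty": -0.17,"tz": 0.1,"wx": 0,"wy": 0,"wz": 0},{"tx": 0.155,"ty": -0.17,"tz": 0.25,"wx": 0,"wy": 0,"wz": 0},{"tx": 0.155,"ty": -0.17,"tz": 0.4,"wx": 0,"wy": 0,"wz": 0},{"tx": 0.155,"ty": -0.17,"tz": 0.4,"wx": 0,"wy": 0,"wz": 0}])

```text
time: 35.95
eef_pos: [0.4948, -0.396, 0.0925]
eef_rot: [0.34, 0.94, 0.002, -0.009]
wrist_force: [-1.3, 0.5, -1.7]
width: 0.0341
```

```bash
python3 m.py .503 -.4015 .043 140; python3 - <<'E'
from h import *
o=arm.get_obs();P=(o["eef_pos"],o["eef_rot"])
p,d=arm.camera("wrist");cv2.imwrite("pics/w23.png",p[:,:,::-1])
E
```

```text
t=36.0 pos [ 0.4948 -0.396   0.0925] yaw 140.3 F [-1.2686  0.5204 -1.7348] w 0.0341
shift [-0.043  0.004  0.197] turn [-0.003 -0.035  0.008]
```

View pics/w23.png

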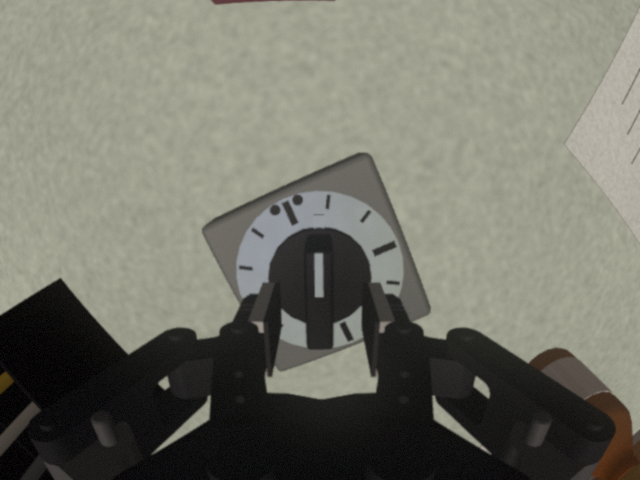

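Emit:
jog_arm(targets=[{"tx": -0.035,"ty": 0.003,"tz": 0.05,"wx": 0,"wy": -0.03,"wz": 0.008},{"tx": -0.035,"ty": 0.003,"tz": 0.12,"wx": 0,"wy": -0.03,"wz": 0.008},{"tx": -0.035,"ty": 0.003,"tz": 0.18,"wx": 0,"wy": -0.03,"wz": 0.008},{"tx": -0.035,"ty": 0.003,"tz": 0.195,"wx": 0,"wy": -0.03,"wz": 0.008},{"tx": -0.035,"ty": 0.003,"tz": 0.195,"wx": 0,"wy": -0.03,"wz": 0.008}])

```text
time: 36.42
eef_pos: [0.504, -0.401, 0.0473]
eef_rot: [0.342, 0.94, -0.001, 0.001]
wrist_force: [0.3, 0.4, 1.1]
width: 0.0345
```

```bash
python3 m.py .503 -.4015 .043 140; python3 - <<'E'
from h import *
o=arm.get_obs();P=(o["eef_pos"],o["eef_rot"])
p,d=arm.camera("wrist");cv2.imwrite("pics/w24.png",p[:,:,::-1])
E
```

```text
t=36.4 pos [ 0.504  -0.401   0.0473] yaw 140.1 F [0.3088 0.387  1.085 ] w 0.0345
shift [ 0.002 -0.004  0.017] turn [-0.001  0.003  0.002]
```

View pics/w24.png

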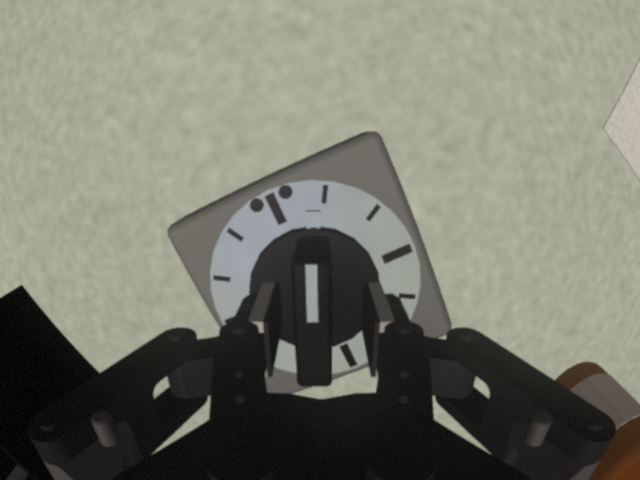

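Emit:
jog_arm(targets=[{"tx": 0,"ty": -0.006,"tz": 0.01,"wx": 0,"wy": 0,"wz": 0},{"tx": 0,"ty": -0.006,"tz": 0.01,"wx": 0,"wy": 0,"wz": 0},{"tx": 0,"ty": -0.006,"tz": 0.01,"wx": 0,"wy": 0,"wz": 0},{"tx": 0,"ty": -0.006,"tz": 0.01,"wx": 0,"wy": 0,"wz": 0},{"tx": 0,"ty": -0.006,"tz": 0.01,"wx": 0,"wy": 0,"wz": 0}], grip=1, squeeze=30)

```text
time: 36.88
eef_pos: [0.5036, -0.4045, 0.0472]
eef_rot: [0.342, 0.94, -0.002, 0.002]
wrist_force: [-2.9, -1.8, 5.2]
width: 0.0136
```

```bash
python3 m.py .503 -.4015 .043 -15.7; python3 - <<'E'
from h import *
o=arm.get_obs();P=(o["eef_pos"],o["eef_rot"])
p,d=arm.camera("wrist");cv2.imwrite("pics/w25.png",p[:,:,::-1])
E
```

```text
t=36.9 pos [ 0.5036 -0.4045  0.0472] yaw 140.0 F [-2.9397 -1.8051  5.1854] w 0.0136
shift [0.01  0.008 0.017] turn [0.012 0.011 5.19 ]
```

View pics/w25.png

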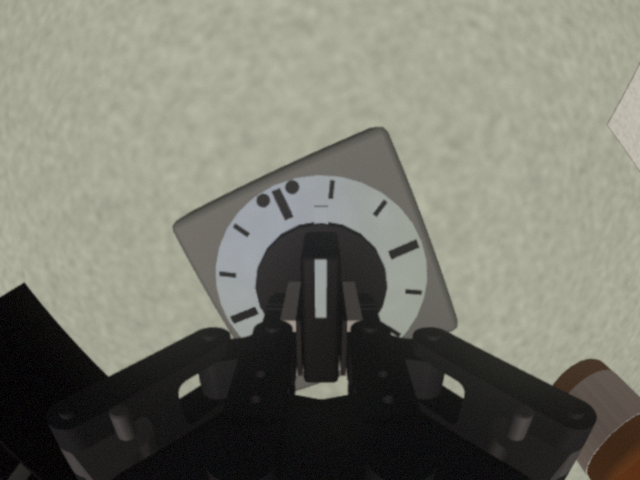

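Emit:
jog_arm(targets=[{"tx": 0,"ty": 0,"tz": 0,"wx": 0,"wy": 0,"wz": 0.2},{"tx": 0,"ty": 0,"tz": 0,"wx": 0,"wy": 0,"wz": 0.4},{"tx": 0,"ty": 0,"tz": 0,"wx": 0,"wy": 0,"wz": 0.6},{"tx": 0,"ty": 0,"tz": 0,"wx": 0,"wy": 0,"wz": 0.8},{"tx": 0,"ty": 0,"tz": 0,"wx": 0,"wy": 0,"wz": 1}])

```text
time: 37.35
eef_pos: [0.5029, -0.405, 0.0473]
eef_rot: [0.576, 0.818, -0.002, 0.002]
wrist_force: [-1.9, -2.0, 0.2]
width: 0.0133
```

```bash
python3 m.py .5036 -.4043 .047 -15.7
```

```text
t=37.4 pos [ 0.5029 -0.405   0.0473] yaw 109.7 F [-1.9187 -2.0321  0.1892] w 0.0133
shift [0.002 0.003 0.001] turn [0.012 0.009 4.179]
```

Emit:
jog_arm(targets=[{"tx": 0.002,"ty": 0.003,"tz": 0,"wx": 0,"wy": 0,"wz": 0.2},{"tx": 0.002,"ty": 0.003,"tz": 0,"wx": 0,"wy": 0,"wz": 0.4},{"tx": 0.002,"ty": 0.003,"tz": 0,"wx": 0,"wy": 0,"wz": 0.6},{"tx": 0.002,"ty": 0.003,"tz": 0,"wx": 0,"wy": 0,"wz": 0.8},{"tx": 0.002,"ty": 0.003,"tz": 0,"wx": 0,"wy": 0,"wz": 1}])

```text
time: 37.77
eef_pos: [0.5022, -0.4051, 0.0473]
eef_rot: [0.77, 0.638, -0.003, 0.002]
wrist_force: [-2.6, -1.4, 1.7]
width: 0.0131
```

```bash
python3 m.py .5036 -.4043 .047 -15.7
```

```text
t=37.8 pos [ 0.5022 -0.4051  0.0473] yaw 79.4 F [-2.6335 -1.3672  1.7099] w 0.0131
shift [0.004 0.005 0.001] turn [0.012 0.009 3.169]
```

Emit:
jog_arm(targets=[{"tx": 0.002,"ty": 0.003,"tz": 0,"wx": 0.01,"wy": 0,"wz": 0.2},{"tx": 0.002,"ty": 0.003,"tz": 0,"wx": 0.01,"wy": 0,"wz": 0.4},{"tx": 0.002,"ty": 0.003,"tz": 0,"wx": 0.01,"wy": 0,"wz": 0.6},{"tx": 0.002,"ty": 0.003,"tz": 0,"wx": 0.01,"wy": 0,"wz": 0.8},{"tx": 0.002,"ty": 0.003,"tz": 0,"wx": 0.01,"wy": 0,"wz": 1}])

```text
time: 38.18
eef_pos: [0.5016, -0.4048, 0.0473]
eef_rot: [0.91, 0.415, -0.005, 0.0]
wrist_force: [-2.8, -0.2, 3.1]
width: 0.0131
```

Emit:
jog_arm(targets=[{"tx": 0.001,"ty": 0.002,"tz": 0,"wx": 0,"wy": 0,"wz": 0.2},{"tx": 0.001,"ty": 0.002,"tz": 0,"wx": 0,"wy": 0,"wz": 0.4},{"tx": 0.001,"ty": 0.002,"tz": 0,"wx": 0,"wy": 0,"wz": 0.6},{"tx": 0.001,"ty": 0.002,"tz": 0,"wx": 0,"wy": 0,"wz": 0.8},{"tx": 0.001,"ty": 0.002,"tz": 0,"wx": 0,"wy": 0,"wz": 1}])

```text
time: 38.6
eef_pos: [0.5011, -0.4042, 0.0473]
eef_rot: [0.987, 0.163, -0.005, 0.001]
wrist_force: [-3.0, -0.2, 3.3]
width: 0.0135
```

```bash
python3 m.py .5036 -.4043 .047 -15.7; python3 - <<'E'
from h import *
p,d=arm.camera("wrist");cv2.imwrite("pics/w26.png",p[:,:,::-1])
E
```

```text
t=38.6 pos [ 0.5011 -0.4042  0.0473] yaw 18.8 F [-2.987  -0.1948  3.2687] w 0.0135
shift [0.009 0.004 0.001] turn [0.006 0.02  1.149]
```

View pics/w26.png

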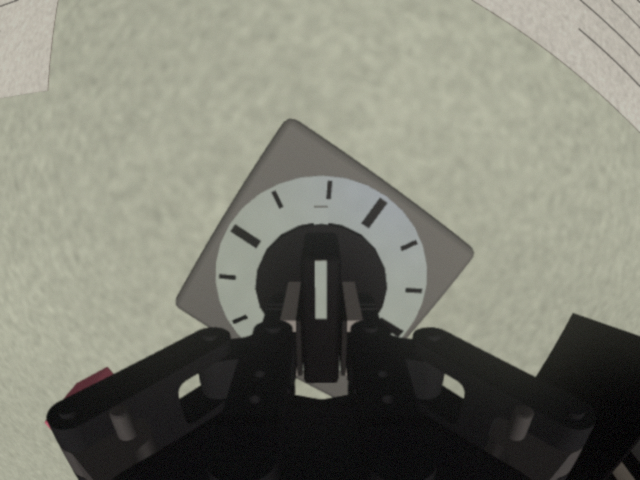

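Emit:
jog_arm(targets=[{"tx": 0.002,"ty": 0.001,"tz": 0,"wx": 0,"wy": 0.01,"wz": 0.22},{"tx": 0.002,"ty": 0.001,"tz": 0,"wx": 0,"wy": 0.01,"wz": 0.45},{"tx": 0.002,"ty": 0.001,"tz": 0,"wx": 0,"wy": 0.01,"wz": 0.68},{"tx": 0.002,"ty": 0.001,"tz": 0,"wx": 0,"wy": 0.01,"wz": 0.85},{"tx": 0.002,"ty": 0.001,"tz": 0,"wx": 0,"wy": 0.01,"wz": 1}])

```text
time: 39.07
eef_pos: [0.501, -0.4035, 0.0473]
eef_rot: [0.995, -0.1, -0.003, 0.001]
wrist_force: [-2.2, 0.6, 2.5]
width: 0.0133
```

```bash
python3 m.py .5036 -.4043 .047 -15.7
```

```text
t=39.1 pos [ 0.501  -0.4035  0.0473] yaw -11.5 F [-2.1731  0.5751  2.5236] w 0.0133
shift [0.011 0.001 0.001] turn [0.007 0.012 0.14 ]
```

Emit:
jog_arm(targets=[{"tx": 0.002,"ty": 0.001,"tz": 0,"wx": 0,"wy": 0,"wz": 0.07},{"tx": 0.002,"ty": 0.001,"tz": 0,"wx": 0,"wy": 0,"wz": 0.14},{"tx": 0.002,"ty": 0.001,"tz": 0,"wx": 0,"wy": 0,"wz": 0.14},{"tx": 0.002,"ty": 0.001,"tz": 0,"wx": 0,"wy": 0,"wz": 0.14}])

```text
time: 39.4
eef_pos: [0.5011, -0.4034, 0.0473]
eef_rot: [0.991, -0.136, -0.004, 0.001]
wrist_force: [-2.5, 0.5, 3.2]
width: 0.0138
```

```bash
python3 m.py .5036 -.4043 .047 -15.7; python3 - <<'E'
from h import *
p,d=arm.camera("wrist");crop(p,180,100,480,400,2,"pics/w27.png")
E
```

```text
t=39.4 pos [ 0.5011 -0.4034  0.0473] yaw -15.6 F [-2.5489  0.4501  3.1782] w 0.0138
shift [0.011 0.001 0.001] turn [0.006 0.013 0.003]
```

View pics/w27.png

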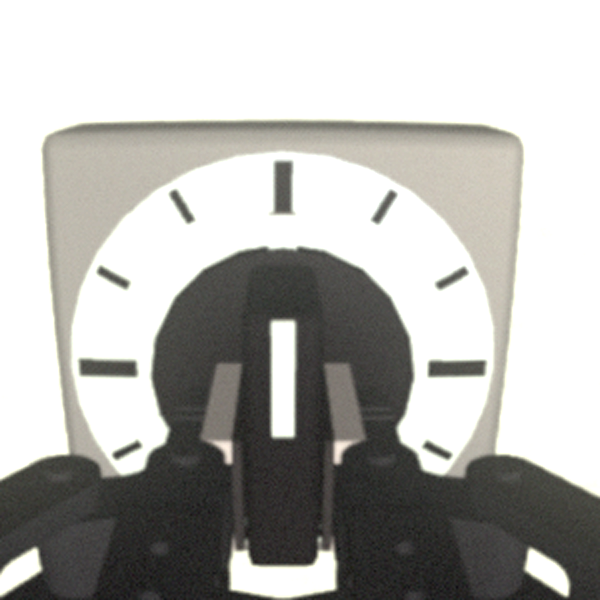

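Emit:
jog_arm(targets=[{"tx": 0,"ty": 0,"tz": 0,"wx": 0,"wy": 0,"wz": 0},{"tx": 0,"ty": 0,"tz": 0,"wx": 0,"wy": 0,"wz": 0},{"tx": 0,"ty": 0,"tz": 0,"wx": 0,"wy": 0,"wz": 0},{"tx": 0,"ty": 0,"tz": 0,"wx": 0,"wy": 0,"wz": 0}], grip=0.2)

```text
time: 39.78
eef_pos: [0.5019, -0.403, 0.0472]
eef_rot: [0.991, -0.135, -0.003, 0.001]
wrist_force: [-0.2, 0.3, 0.6]
width: 0.0341
```

Emit:
jog_arm(targets=[{"tx": 0,"ty": 0,"tz": -0.08,"wx": 0,"wy": 0,"wz": 0},{"tx": 0,"ty": 0,"tz": -0.2,"wx": 0,"wy": 0,"wz": 0},{"tx": 0,"ty": 0,"tz": -0.35,"wx": 0,"wy": 0,"wz": 0},{"tx": 0,"ty": 0,"tz": -0.5,"wx": 0,"wy": 0,"wz": 0},{"tx": 0,"ty": 0,"tz": -0.65,"wx": 0,"wy": 0,"wz": 0}])

```text
time: 40.2
eef_pos: [0.503, -0.4024, 0.2111]
eef_rot: [0.991, -0.135, -0.003, 0.001]
wrist_force: [0.7, -1.0, -0.0]
width: 0.0342
```

Emit:
jog_arm(targets=[{"tx": -0.16,"ty": 0,"tz": 0,"wx": 0,"wy": 0,"wz": 0},{"tx": -0.32,"ty": 0,"tz": 0,"wx": 0,"wy": 0,"wz": 0},{"tx": -0.45,"ty": 0.0,"tz": 0,"wx": 0,"wy": 0,"wz": 0},{"tx": -0.45,"ty": 0,"tz": 0,"wx": 0,"wy": 0,"wz": 0},{"tx": -0.45,"ty": 0,"tz": 0,"wx": 0,"wy": 0,"wz": 0}])

```text
time: 40.62
eef_pos: [0.3923, -0.3722, 0.2115]
eef_rot: [0.991, -0.136, -0.004, 0.001]
wrist_force: [0.6, -0.9, -0.6]
width: 0.0341
```

```bash
python3 m.py .5036 -.4043 .047 -15.7; python3 - <<'E'
from h import *
p,d=arm.camera("wrist");cv2.imwrite("pics/w28.png",p[:,:,::-1])
p,d=arm.camera("top");cv2.imwrite("pics/t28.png",p[:,:,::-1])
p,d=arm.camera("side");cv2.imwrite("pics/s28.png",p[:,:,::-1])
E
```

```text
t=40.6 pos [ 0.3923 -0.3722  0.2115] yaw -15.6 F [ 0.6465 -0.872  -0.613 ] w 0.0341
shift [0.468 0.002 0.655] turn [0.005 0.013 0.002]
```

View pics/t28.png

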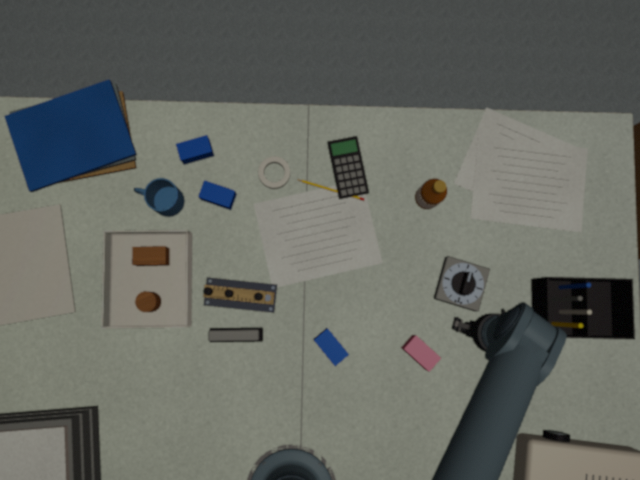

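View pics/s28.png

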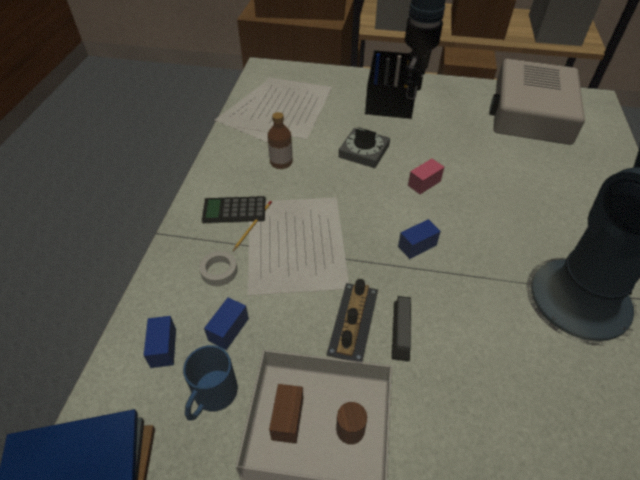

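View pics/w28.png

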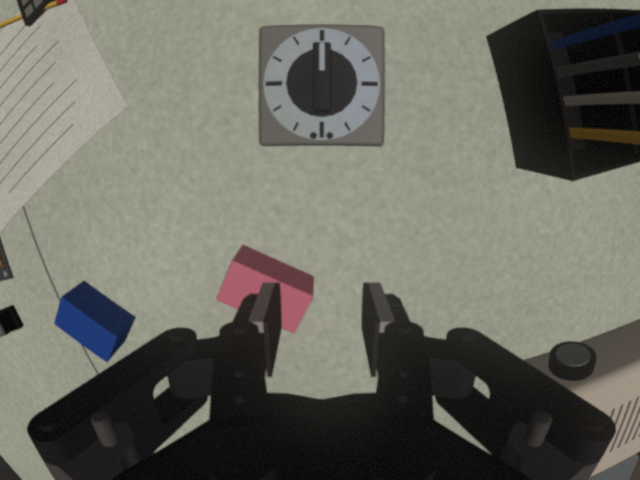

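```bash
python3 -c "
from plant import arm
print(arm.close_job())"
```

```text
the job is handed in; nothing more can be done
None
```

The job is finished and handed in, after about 41 s of the 210 s allowed.

- **Solids:** Only two were out, the cylinder and the long block. Both rest on the floor of the storage box. The blue and pink look-alikes were not touched.
- **Ruler:** I folded the end leaf, then the second, then the first. I pushed each until it stopped moving against its stop, at about 7, 16 and 21 N, before starting the next.
- **Timer:** The dial was turned clockwise, and its pointer sits on the long mark opposite zero, which is 30 minutes.

The last top, side and wrist pictures show the two solids in the box, the three pegs in line over the fixed leaf, the pointer on 30, and everything else looking unmoved. No check failed. The one small disagreement is that pressing the end leaf home shifted peg 2 by about one pixel (1–2 mm). The second leaf therefore gave roughly 1° before its turn. I saw no sign of a grip slip or a knocked solid.

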